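# Lock the utility knives away in the knife chest

### The job

The workshop is over: lock the utility knives away. The chest's drawer is locked; turn its knob clockwise until you feel the hidden notch, pull the drawer well out, put every knife from the table into it, push the drawer fully shut and turn the knob back anticlockwise to its stop so that it is locked again. Leave the flask, the magnifier and the marker where they are.

Things in the scene. Friction and masses are not known exactly. Their poses are not given: they have to be found in the camera images.
- chest: Plywood knife chest, bolted down: 270 deep (x), 280 wide (y), 100 mm high. Origin: centre of its underside. x points from its drawer front (which faces the robot) to its back, z up. On its top stands the lock's grey housing, 92 x 92 x 15 mm.
- lock_axis (a point): On the lock knob's axis, 37 mm above its housing, 70 mm behind the chest's front: the height to grip, 152 mm above the table. Fixed to the chest (axes as its), does not turn. The knob is a black bar grip 49 long, 14 wide, its top 7 mm above this point, on a 52 mm round flange whose top is 23 mm below it; under that an aluminium disc, 76 mm wide, 6 high.
- knob (a joint): Angle of the lock knob, rad: 0 at its anticlockwise stop (locked), growing clockwise seen from above to a stop at 1.9. At 0 the bar lies along the chest's x; at angle a it has turned clockwise by a. Starts between 0 and 0.2. Turns against 0.07 N m of friction. The notch is hidden, somewhere from 0.7 to 1.45, new every time, nothing to see.
- lock_case (a point): The lock's housing (this point: centre of its underside). What is felt at the knob: over the last 0.4 rad before the notch the torque dips, to about -0.1 N m (the knob is drawn in), and jumps to +0.3 just past its centre. Let go within 0.2 rad of the centre, the knob is drawn there and stays. Only there does the drawer slide; elsewhere the bolt bars it from opening beyond 4 mm or from shutting.
- chest_drawer0 (a joint): How far the drawer is open, in m: 0 shut, grows as it slides out along the chest's -x (towards the robot), up to 0.19. It stays where it is left; sliding takes 1 to 3 N.
- chest_drawer0_handle (a point): Centre of the drawer's round steel handle bar: 11 mm thick, 120 mm long, along the chest's y, 35 mm in front of the drawer's face, about 70 mm above the table and 30 mm below the chest's top; free below and behind for a finger. Moves with the drawer; axes as the chest's.
- drawer_floor (a point): Centre of the drawer's floor (upper side, 22 mm above the table), moving with the drawer; x along its depth away from the front, y across, z up. The inside is 225 (x) by 238 mm (y), walls 56 mm high, open on top; only the part pulled out in front of the chest can be reached.
- knife0_mid (a point): Centre of a utility knife with its blade retracted, lying on the table, half-way up (10 mm): grey plastic handle 104 mm long, 24 mm wide, 20 mm high, with a steel nose 26 mm longer (18 mm wide, 16 mm high) at +x; 130 mm in all along its x, this point in the middle. 60 to 130 g. Up to four, all alike; None when absent.
- knife1_mid (a point): Centre of a utility knife with its blade retracted, lying on the table, half-way up (10 mm): grey plastic handle 104 mm long, 24 mm wide, 20 mm high, with a steel nose 26 mm longer (18 mm wide, 16 mm high) at +x; 130 mm in all along its x, this point in the middle. 60 to 130 g. Up to four, all alike; None when absent.
- knife2_mid (a point): Centre of a utility knife with its blade retracted, lying on the table, half-way up (10 mm): grey plastic handle 104 mm long, 24 mm wide, 20 mm high, with a steel nose 26 mm longer (18 mm wide, 16 mm high) at +x; 130 mm in all along its x, this point in the middle. 60 to 130 g. Up to four, all alike; None when absent.
- knife3_mid (a point): Centre of a utility knife with its blade retracted, lying on the table, half-way up (10 mm): grey plastic handle 104 mm long, 24 mm wide, 20 mm high, with a steel nose 26 mm longer (18 mm wide, 16 mm high) at +x; 130 mm in all along its x, this point in the middle. 60 to 130 g. Up to four, all alike; None when absent.
- flask_mid (a point): Bystander: grey metal drinking flask, 74 mm diameter, 240 mm high with its loop, standing; this point is 90 mm up. Leave alone.
- magnifier_mid (a point): Bystander: black magnifying glass lying flat, lens ring 96 mm across, 12 mm thick, handle 100 mm along its -x; this point is the lens centre. Leave alone.
- marker_mid (a point): Bystander: white marker pen with a black cap, 130 x 15 x 15 mm, lying on the chest's top behind the lock. Leave alone.
Not all that is in view belongs to the job. Leave any yellow look-alike of the part that bears knife0_mid alone. Leave any pink or red look-alike of the part that bears knife3_mid alone.

How it is judged:
On the way, in this order (a step that is already met when the one before it is completed fails the run):
1. the notch is found and the drawer pulled open by at least 110 mm (value of joint chest_drawer0 above 0.11 m), for 0.2 s.
2. every knife lies in the drawer (x of knife0_mid in the frame of drawer_floor between -0.117 and 0.117 m and y of knife0_mid in the frame of drawer_floor between -0.118 and 0.118 m and z of knife0_mid in the frame of drawer_floor between -0.005 and 0.045 m and x of knife1_mid in the frame of drawer_floor between -0.117 and 0.117 m and y of knife1_mid in the frame of drawer_floor between -0.118 and 0.118 m and z of knife1_mid in the frame of drawer_floor between -0.005 and 0.045 m and x of knife2_mid in the frame of drawer_floor between -0.117 and 0.117 m and y of knife2_mid in the frame of drawer_floor between -0.118 and 0.118 m and z of knife2_mid in the frame of drawer_floor between -0.005 and 0.045 m and x of knife3_mid in the frame of drawer_floor between -0.117 and 0.117 m and y of knife3_mid in the frame of drawer_floor between -0.118 and 0.118 m and z of knife3_mid in the frame of drawer_floor between -0.005 and 0.045 m), for 0.3 s.
3. the drawer is shut (value of joint chest_drawer0 below 0.006 m), for 0.2 s.
At the end, for the whole second after the job is handed in: Every knife lies at rest inside the drawer (its centre within the drawer's walls and less than 45 mm above the drawer's floor), the drawer is shut to within 6 mm, and the knob is back at its anticlockwise stop to within 0.12 rad (all of step 2 and value of joint chest_drawer0 below 0.006 m and value of joint knob below 0.12 rad and linear speed of each of knife0, knife1, knife2, knife3 below 0.03 m/s); the robot touches nothing.
It fails at once if the flask is moved by more than 40 mm (distance of flask_mid from where it was at the start of the episode above 0.04 m).
It fails at once if the magnifier is moved by more than 40 mm (distance of magnifier_mid from where it was at the start of the episode above 0.04 m).
It fails at once if the marker is moved by more than 40 mm (distance of marker_mid from where it was at the start of the episode above 0.04 m).
Of knife0, knife1, knife2, knife3 only 2 to 4 are there at a start; the rules pass over those that are not, and their reading is None.
At some moment in a run one of knife0, knife1, knife2, knife3 may be knocked a few centimetres aside while the robot is not near it.
Once in a run the grip may slacken for a moment while it holds something.
It also fails if it takes over 210 s, if anything falls off the work surface, if the arm or the gripper's body presses on something with over 40 N, if the wrist force passes 120 N, or if a joint passes its speed limit or range.

### The arm

A 7-joint arm with a two-finger parallel gripper is mounted at the origin on the work surface. World frame = base frame: x ahead of the robot, y to its left, z up, the work surface at z = 0. Lengths are in m, angles in rad, forces in N, time in s.
With the tool pointing down it reaches from about 0.4 to 0.85 m from the base axis. Payload 10.4 kg.
Tool frame: the origin (TCP) lies on the mounting face of the last link; the fingertips stand r.tips_ahead ahead of it and the grasp point (between the pads) lies 164 mm ahead of it (r.tips_ahead is the distance from the TCP to the fingertips, in m); z points along the fingers, y is the line along which they close (so a half turn about z gives the same grasp; the last joint's range is limited). The gripper opens to 87 mm and grips with 3 to 60 N. Pads are 19 mm wide; open, the fingers measure 117 mm over their backs; the gripper's body (75 mm by 190 mm) begins 51 mm behind the grasp point.
Start: joints at [1.186, 0.332, -0.065, 1.46, 0.022, 1.35, -0.088], TCP at [0.221, -0.585, 0.405] pointing down, gripper open.
Joint ranges: [-2.6, 2.6], [-0.5, 2.12], [-1.47, 1.34], [0.16, 2.42], [-1.27, 4.41], [0.06, 2.06], [-2.6, 2.6]. Speed limits (rad/s): [2.22, 2.22, 2.79, 2.79, 3.14, 3.14, 3.14].

### API

Orientations are given as a unit quaternion [x, y, z, w].
In Python, from bench import telemetry, imaging, job, r gives the robot as it stands.
- The arm moves only by the tool move_arm, never from a script. Its argument "steps" is a list of rows, each an object of numbers: "dx", "dy", "dz": the shift along the tool's x, y, z in cm; "spin": the turn about the tool's z in rad. In form: [{"dx": .., "dy": .., "dz": .., "spin": ..}, ...]. A call has 1 to 12 rows; each row shifts and turns the commanded pose from where the row before left it, along the tool's axes as they then stand; what a row does not reach is not made up. A row lasts 1/10 s, in which the tool goes at most 50 mm and 8.59 degrees, less where a joint would pass 70% of its speed; a pose out of reach is approached as far as the arm can. A call with a gripper value outside its range is refused whole. "claw" is the finger opening in cm, from 0 to 8.7, set as the call begins (left out, the last holds). The fingers move at their own pace and stop on an object; "squeeze" is the grip in N (left out, the last holds). Time passes only in rows, so rows that do not move let the fingers close. It gives the time, the measured TCP pose, the force, the opening and the grip force at its end, in the units of the state.
- telemetry.read_state(): the state, without advancing time (a new reading comes with each control period).
- imaging.camera(name): name is "side" or "top"; returns a dict with "img" (384x512x3 uint8, red, green, blue), "camera_matrix" (3x3 intrinsics, pixels), "D" ([k1, k2, p1, p2, k3] as OpenCV has them; the pictures are not rectified), "R" (3x3) and "t" (3): a world point X has camera coordinates R X + t. Camera axes: x right, y down, z forward; pixel columns grow to the right and rows downward; lengths in m; the calibration is good to about 2 mm. A picture is of the moment at which its call begins. There is no depth.
- job.close_job(): hands the job in; it is judged then, once.
The state is a dict: "time": time; "joint_positions": joint angles; "joint_vel": joint speeds; "joint_torque": joint torques, N m; "ee_pos": TCP position; "eef_rot": TCP orientation; "ft_force": force on the tool from outside, world axes, zero at the start; "torque": the same for the moment, N m; "width": finger opening in m; "grip_force": force on a finger pad.
Only numpy, scipy, OpenCV 4.12 (cv2) and the standard library are available. Lean on these libraries where they do the work, as an engineer would, in place of code of your own. Each camera call takes 0.05 s, during which the arm holds its last target. There are 200 camera calls.

## Working session

There is one attempt and no reset: what is moved stays moved. The work goes in short steps, Python scripts to look and compute and a tool call to move; the robot and the scene stay as the last step left them, time stands still between calls to the robot, and variables do not carry over. Pictures are saved under pics/ and viewed, at most 14 in all, crops included, and the job is handed in when it is done.

Besides the shell and the picture viewer there is one more tool, called after ">>>" in YAML: its name, and indented under it one key for each argument. move_arm: Moves the arm, as the interface text tells. Its arguments: {"type":"object","properties":{"steps":{"type":"array","items":{"type":"object","properties":{"dx":{"type":"number"},"dy":{"type":"number"},"dz":{"type":"number"},"spin":{"type":"number"}}}},"claw":{"type":"number"},"squeeze":{"type":"number"}},"required":["steps"]}

```bash
mkdir -p pics; ls; python3 - <<'E'
from bench import telemetry, imaging, job, r
import cv2,numpy as np
s=telemetry.read_state(); print({k:np.round(v,3) for k,v in s.items()}); print(r.tips_ahead)
for n in("side","top"):
    c=imaging.camera(n); cv2.imwrite(f"pics/{n}0.png",c["img"][...,::-1]); print(n,c["camera_matrix"],c["D"],c["R"],c["t"])
a=cv2.imread("pics/side0.png");b=cv2.imread("pics/top0.png")
cv2.imwrite("pics/s0b.png",cv2.resize(a,(800,600)));cv2.imwrite("pics/t0b.png",cv2.resize(b,(800,600)))
E
```

```text
pics
{'time': np.float64(0.0), 'joint_positions': array([ 1.186,  0.333, -0.065,  1.461,  0.022,  1.35 , -0.089]), 'joint_vel': array([ 0.   , -0.001,  0.001, -0.001,  0.001, -0.   , -0.   ]), 'joint_torque': array([ 1.0000e-03, -6.2325e+01,  2.5000e-02, -3.8990e+01, -6.1000e-02,
        4.0000e-02,  0.0000e+00]), 'ee_pos': array([ 0.221, -0.584,  0.404]), 'eef_rot': array([ 0.984,  0.18 , -0.   , -0.001]), 'ft_force': array([-0.485, -0.269, -0.168]), 'torque': array([ 0.004, -0.038, -0.027]), 'grip_force': np.float64(0.0), 'width': np.float64(0.087)}
0.1822
side [[460.7159601    0.         251.97658453]
 [  0.         460.7159601  191.17884057]
 [  0.           0.           1.        ]] [0.04204754 0.         0.         0.         0.        ] [[-0.79314958 -0.60884867 -0.01473231]
 [-0.31059321  0.42518205 -0.85014827]
 [ 0.52387555 -0.66971899 -0.52633723]] [0.4946989  0.30191461 1.40070269]
top [[469.11286787   0.         258.38718982]
 [  0.         469.11286787 189.04476667]
 [  0.           0.           1.        ]] [0.01971163 0.         0.         0.         0.        ] [[ 0.02890531 -0.99956803 -0.00531381]
 [-0.98793394 -0.02775888 -0.15236791]
 [ 0.15215458  0.00965394 -0.98830956]] [-0.01940115  0.6267878   1.43821528]
```

View pics/s0b.png

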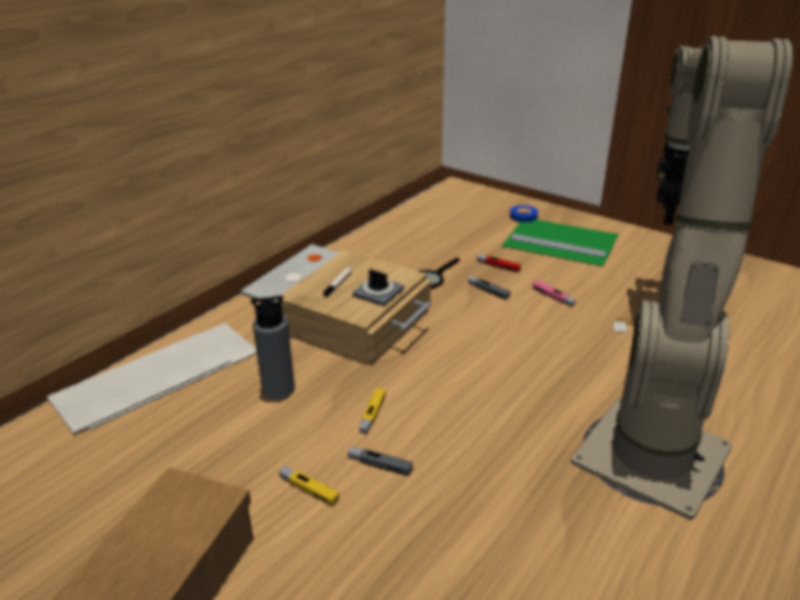

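View pics/t0b.png

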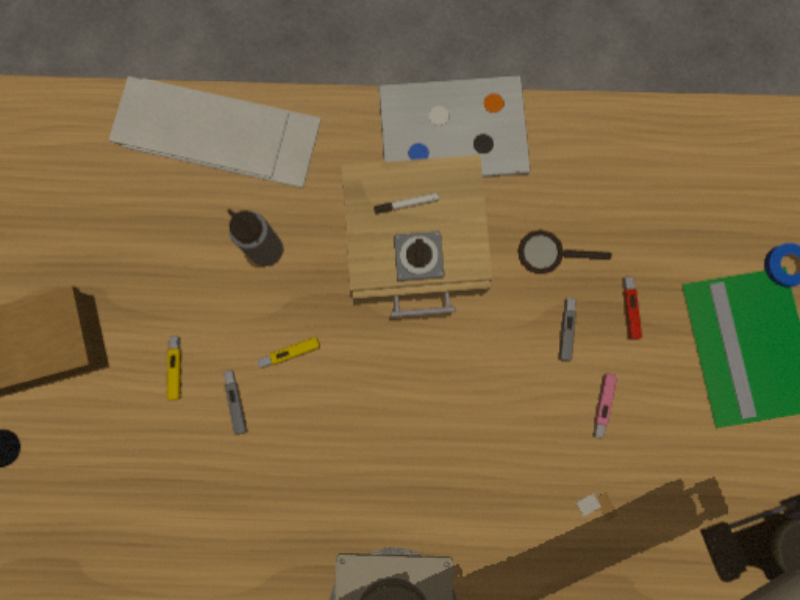

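The top view (800×600) shows a chest at (417,225) with its lock at (419,255) and its handle at (421,313).

Knife candidates in that view:
- grey (234,402)
- grey (568,329)
- yellow (174,368)
- yellow (290,352)
- red (632,308)
- pink (605,405)

By the description I choose the two grey ones. I'll check that in a crop and measure.

```bash
cat > h.py <<'E'
from bench import telemetry, imaging, job, r
import cv2,numpy as np
from scipy.spatial.transform import Rotation as Ro
def ray(c,px):
    u=cv2.undistortPoints(np.array(px,float).reshape(-1,1,2),c["camera_matrix"],np.array(c["D"]))[:,0]
    d=np.c_[u,np.ones(len(u))]@c["R"]; return -c["R"].T@c["t"],d
def plane(c,px,z):
    o,d=ray(c,px); return o+d*((z-o[2])/d[:,2])[:,None]
def proj(c,X):
    return cv2.projectPoints(np.array(X,float).reshape(-1,1,3),cv2.Rodrigues(c["R"])[0],c["t"],c["camera_matrix"],np.array(c["D"]))[0][:,0]
def grey(c,roi,z,smax=70,amin=60):
    x0,y0,x1,y1=roi; hsv=cv2.cvtColor(c["img"],cv2.COLOR_RGB2HSV)
    m=np.zeros(hsv.shape[:2],np.uint8); m[y0:y1,x0:x1]=(hsv[y0:y1,x0:x1,1]<smax)*255
    out=[]
    for k in cv2.findContours(m,0,1)[0]:
        if cv2.contourArea(k)<amin: continue
        P=plane(c,k[:,0],z)[:,:2]; (cx,cy),(w,h),a=cv2.minAreaRect((P*1000).astype(np.float32))
        out.append((cv2.contourArea(k),k[:,0].mean(0).round(0),round(cx,1),round(cy,1),round(w,1),round(h,1),round(a,1)))
    return out
def st():
    s=telemetry.read_state(); R=Ro.from_quat(s["eef_rot"]).as_matrix()
    print("t",round(float(s["time"]),2),"tcp",s["ee_pos"].round(4),"xax",R[:,0].round(3),"zax",R[:,2].round(3),"F",s["ft_force"].round(2),"T",s["torque"].round(3),"w",round(float(s["width"]),4),"g",round(float(s["grip_force"]),1))
    return s,R
def go(s,R,tgt,yaw=None):
    d=R.T@(np.array(tgt)-s["ee_pos"])*100; print("tool cm",d.round(2))
E
python3 - <<'E'
from h import *
c=imaging.camera("top")
for n,roi,z in(("kL",(138,230,162,282),.02),("kR",(352,185,375,238),.02),("housing",(248,144,288,182),.115),("handle",(245,185,295,208),.07)):
    for o in grey(c,roi,z,110 if n[0]=='h' else 80): print(n,*o)
e=np.array([(342,165),(481,157),(490,290),(352,297)])*.64
print(plane(c,e,.1).round(4)); print(plane(c,np.array([(390,315),(452,311)])*.64,.07).round(4))
i=c["img"][...,::-1]
f=lambda a:cv2.resize(a,None,fx=5,fy=5,interpolation=cv2.INTER_CUBIC)
A=f(i[228:284,125:175]);B=f(i[182:238,345:395]);C=f(i[144:207,240:295])
H=max(x.shape[0] for x in(A,B,C)); cv2.imwrite("pics/crop1.png",np.hstack([cv2.copyMakeBorder(x,0,H-x.shape[0],0,0,0) for x in(A,B,C)]))
E
```

```text
kL 237.0 [150. 257.] 405.5 336.4 126.9 23.0 15.6
kR 230.5 [363. 211.] 573.1 -339.3 23.4 129.3 85.4
housing 857.0 [268. 163.] 697.3 -28.2 93.7 92.7 6.3
handle 176.0 [270. 197.] 608.0 -38.5 43.6 128.4 6.7
[[ 0.8807  0.1297  0.1   ]
 [ 0.9049 -0.1493  0.1   ]
 [ 0.6345 -0.1704  0.1   ]
 [ 0.613   0.099   0.1   ]]
[[ 0.5835  0.0244  0.07  ]
 [ 0.595  -0.0987  0.07  ]]
```

View pics/crop1.png

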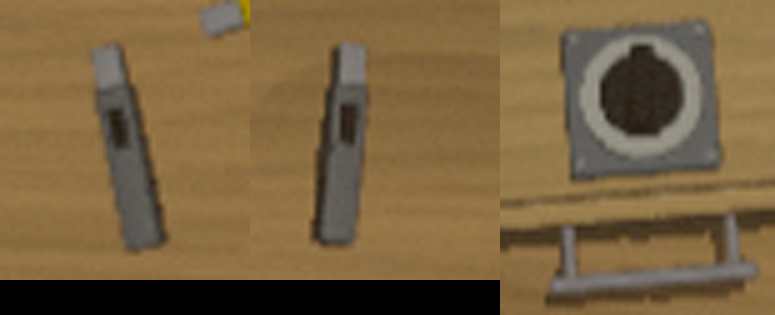

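The crop confirms two grey knives, left and right, with noses at the far end and sizes of 127×23 and 129×23 mm, which match the description. The housing measures 93×93 mm, as it should. Its lock axis is near (0.696, -0.028) and the chest yaw is about 0.10 rad. I'll move to above the knob.

>>> move_arm:
  steps:
    - {"dx": 4.28,"dy": -2.35}
    - {"dx": 4.28,"dy": -2.35}
    - {"dx": 4.28,"dy": -2.35}
    - {"dx": 4.28,"dy": -2.35}
    - {"dx": 4.28,"dy": -2.35}
    - {"dx": 4.28,"dy": -2.35}
    - {"dx": 4.28,"dy": -2.35}
    - {"dx": 4.28,"dy": -2.35}
    - {"dx": 4.28,"dy": -2.35}
    - {"dx": 4.28,"dy": -2.35}
    - {"dx": 4.28,"dy": -2.35}
    - {"dx": 4.28,"dy": -2.35}
  claw: 6

```text
$.steps[0]: bad value
```

>>> move_arm:
  steps:
    - {"spin": -0.14}
    - {"spin": -0.14}
    - {"spin": -0.14}
    - {"spin": -0.14}
    - {"spin": -0.14}
    - {"spin": -0.14}
    - {"spin": -0.14}
    - {"spin": -0.14}
    - {"spin": -0.14}
    - {"spin": -0.14}

```text
$.steps[0]: bad value
```

>>> move_arm:
  steps:
    - {"spin": -0.14}
    - {"spin": -0.14}
    - {"spin": -0.14}
    - {"spin": -0.14}
    - {"spin": -0.14}
    - {"spin": -0.14}
    - {"spin": -0.14}
    - {"spin": -0.14}
    - {"spin": -0.14}
    - {"spin": -0.12}
    - {}

```text
$.steps[0]: bad value
```

```bash
python3 - <<'E'
from h import *
s,R=st(); go(s,R,(.696,-.0275,.316)); print(s["joint_positions"].round(2))
c=imaging.camera("side"); i=c["img"][...,::-1]
# lock crop, contrast stretched
a=cv2.resize(i[160:205,215:275],None,fx=10,fy=10,interpolation=cv2.INTER_CUBIC); cv2.imwrite("pics/lock.png",cv2.convertScaleAbs(a,alpha=1.6,beta=10))
print(proj(c,[(.696,-.0275,.159),(.696,-.0275,.129),(.696,-.0275,.115)]).round(1))
E
```

```text
t 0.15 tcp [ 0.2212 -0.5845  0.4042] xax [ 0.935  0.354 -0.   ] zax [-0.     0.001 -1.   ] F [0.07 0.46 0.68] T [ 0.053 -0.024  0.004] w 0.0866 g 0.0
tool cm [ 64.12 -35.27   8.85]
[ 1.19  0.33 -0.06  1.46  0.02  1.35 -0.09]
[[240.3 174.6]
 [240.6 181.6]
 [240.7 184.8]]
```

View pics/lock.png

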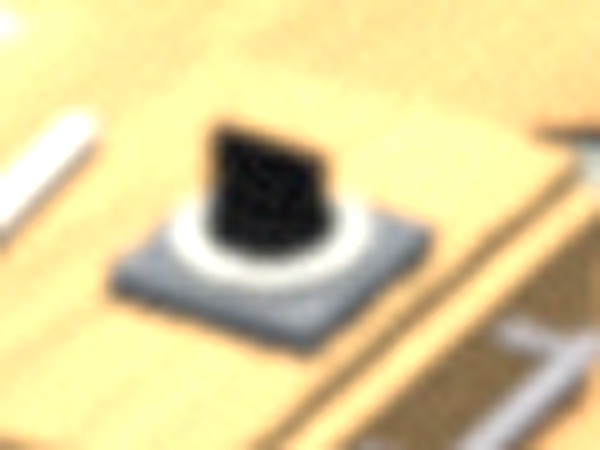

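The lock crop shows the bar at about (241.8,174), pointing roughly along chest x, which means the angle is near 0. The rows need all four keys, so I'll resend the moves.

>>> move_arm:
  steps:
    - {"dx": 4.27,"dy": -2.35,"dz": 0,"spin": 0}
    - {"dx": 4.27,"dy": -2.35,"dz": 0,"spin": 0}
    - {"dx": 4.27,"dy": -2.35,"dz": 0,"spin": 0}
    - {"dx": 4.27,"dy": -2.35,"dz": 0,"spin": 0}
    - {"dx": 4.27,"dy": -2.35,"dz": 0,"spin": 0}
    - {"dx": 4.27,"dy": -2.35,"dz": 0,"spin": 0}
    - {"dx": 4.27,"dy": -2.35,"dz": 0,"spin": 0}
    - {"dx": 4.27,"dy": -2.35,"dz": 0,"spin": 0}
    - {"dx": 4.27,"dy": -2.35,"dz": 0,"spin": 0}
    - {"dx": 4.27,"dy": -2.35,"dz": 0,"spin": 0}
    - {"dx": 4.27,"dy": -2.35,"dz": 0,"spin": 0}
    - {"dx": 4.27,"dy": -2.35,"dz": 0,"spin": 0}
  claw: 6

```text
time: 1.4
ee_pos: [0.6016, -0.1379, 0.4047]
eef_rot: [0.984, 0.18, -0.0, 0.0]
ft_force: [0.4, 0.0, -0.2]
width: 0.0599
grip_force: 0.0
```

>>> move_arm:
  steps:
    - {"dx": 0,"dy": 0,"dz": 0,"spin": -0.145}
    - {"dx": 0,"dy": 0,"dz": 0,"spin": -0.145}
    - {"dx": 0,"dy": 0,"dz": 0,"spin": -0.145}
    - {"dx": 0,"dy": 0,"dz": 0,"spin": -0.145}
    - {"dx": 0,"dy": 0,"dz": 0,"spin": -0.145}
    - {"dx": 0,"dy": 0,"dz": 0,"spin": -0.145}
    - {"dx": 0,"dy": 0,"dz": 0,"spin": -0.145}
    - {"dx": 0,"dy": 0,"dz": 0,"spin": -0.145}
    - {"dx": 0,"dy": 0,"dz": 0,"spin": -0.145}
    - {"dx": 0,"dy": 0,"dz": 0,"spin": -0.145}

```text
time: 2.4
ee_pos: [0.6006, -0.1395, 0.4045]
eef_rot: [0.615, 0.789, -0.0, -0.0]
ft_force: [0.2, -0.1, 0.4]
width: 0.06
grip_force: 0.0
```

>>> move_arm:
  steps:
    - {"dx": 0,"dy": 0,"dz": 0,"spin": -0.145}
    - {"dx": 0,"dy": 0,"dz": 0,"spin": -0.145}
    - {"dx": 0,"dy": 0,"dz": 0,"spin": -0.145}
    - {"dx": 0,"dy": 0,"dz": 0,"spin": -0.145}
    - {"dx": 0,"dy": 0,"dz": 0,"spin": -0.145}
    - {"dx": 0,"dy": 0,"dz": 0,"spin": -0.145}
    - {"dx": 0,"dy": 0,"dz": 0,"spin": -0.145}
    - {"dx": 0,"dy": 0,"dz": 0,"spin": -0.145}
    - {"dx": 0,"dy": 0,"dz": 0,"spin": -0.145}
    - {"dx": 0,"dy": 0,"dz": 0,"spin": -0.105}
    - {"dx": 0,"dy": 0,"dz": 0,"spin": 0}

```text
time: 3.5
ee_pos: [0.6006, -0.1397, 0.4045]
eef_rot: [-0.041, 0.999, 0.0, -0.0]
ft_force: [0.6, 0.2, -1.1]
width: 0.0599
grip_force: 0.0
```

```bash
python3 - <<'E'
from h import *
s,R=st(); go(s,R,(.694,-.027,.316)); print(s["joint_positions"].round(2))
E
```

```text
t 3.5 tcp [ 0.6006 -0.1397  0.4045] xax [-0.997 -0.081  0.   ] zax [-0.  0. -1.] F [ 0.58  0.23 -1.09] T [ 0.117 -0.198  0.009] w 0.0599 g 0.0
tool cm [-10.23  10.47   8.85]
[ 0.8   0.44 -0.87  1.45  0.34  1.4   1.58]
```

>>> move_arm:
  steps:
    - {"dx": -3.41,"dy": 3.49,"dz": 0,"spin": 0}
    - {"dx": -3.41,"dy": 3.49,"dz": 0,"spin": 0}
    - {"dx": -3.41,"dy": 3.49,"dz": 0,"spin": 0}
    - {"dx": 0,"dy": 0,"dz": 2.5,"spin": 0}
    - {"dx": 0,"dy": 0,"dz": 2.5,"spin": 0}
    - {"dx": 0,"dy": 0,"dz": 1.5,"spin": 0}
    - {"dx": 0,"dy": 0,"dz": 1.0,"spin": 0}
    - {"dx": 0,"dy": 0,"dz": 0.8,"spin": 0}
    - {"dx": 0,"dy": 0,"dz": 0.4,"spin": 0}
    - {"dx": 0,"dy": 0,"dz": 0,"spin": 0}

```text
time: 4.5
ee_pos: [0.6942, -0.0272, 0.3179]
eef_rot: [-0.04, 0.999, -0.0, 0.0]
ft_force: [-0.2, 0.6, -0.8]
width: 0.0599
grip_force: 0.0
```

>>> move_arm:
  steps:
    - {"dx": 0,"dy": 0,"dz": 0,"spin": 0}
    - {"dx": 0,"dy": 0,"dz": 0,"spin": 0}
    - {"dx": 0,"dy": 0,"dz": 0,"spin": 0}
    - {"dx": 0,"dy": 0,"dz": 0,"spin": 0}
    - {"dx": 0,"dy": 0,"dz": 0,"spin": 0}
    - {"dx": 0,"dy": 0,"dz": 0,"spin": 0}
    - {"dx": 0,"dy": 0,"dz": 0,"spin": 0}
  claw: 0
  squeeze: 12

```text
time: 5.2
ee_pos: [0.6946, -0.0303, 0.3178]
eef_rot: [-0.038, 0.999, -0.003, 0.0]
ft_force: [1.5, -5.5, 0.9]
width: 0.0137
grip_force: 12.0
```

```bash
python3 - <<'E'
from h import *
s,R=st(); print(s["joint_positions"].round(2))
c=imaging.camera("side"); i=c["img"][...,::-1]
cv2.imwrite("pics/grip.png",cv2.resize(i[110:220,180:300],None,fx=5,fy=5,interpolation=cv2.INTER_CUBIC))
E
```

```text
t 5.2 tcp [ 0.6946 -0.0303  0.3178] xax [-0.997 -0.076 -0.   ] zax [ 0.001 -0.005 -1.   ] F [ 1.5  -5.5   0.89] T [-0.708 -0.453  0.004] w 0.0137 g 12.0
[ 0.5   0.67 -0.81  1.32  0.49  1.34  1.34]
```

View pics/grip.png

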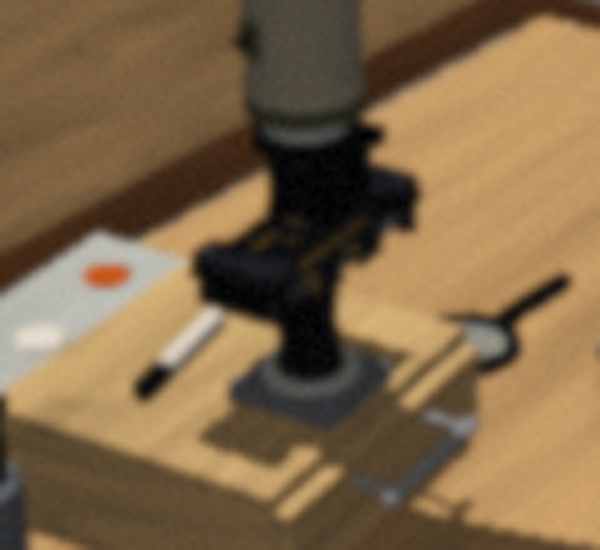

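The knob is gripped at 14 mm width. I'll recentre by -3 mm in y and turn clockwise.

>>> move_arm:
  steps:
    - {"dx": 0,"dy": -0.33,"dz": 0,"spin": 0}
    - {"dx": 0,"dy": 0,"dz": 0,"spin": 0.06}
    - {"dx": 0,"dy": 0,"dz": 0,"spin": 0.06}
    - {"dx": 0,"dy": 0,"dz": 0,"spin": 0.06}
    - {"dx": 0,"dy": 0,"dz": 0,"spin": 0.06}
    - {"dx": 0,"dy": 0,"dz": 0,"spin": 0.06}
    - {"dx": 0,"dy": 0,"dz": 0,"spin": 0}
  squeeze: 20

```text
time: 5.95
ee_pos: [0.6947, -0.0304, 0.3178]
eef_rot: [0.11, 0.994, -0.0, 0.0]
ft_force: [2.4, -1.3, -1.7]
width: 0.0139
grip_force: 20.0
```

```bash
cat >> h.py <<'E'
def kn():
    s,R=st(); x=R[:,0]; print("bar angle",round(np.arctan2(-x[1],-x[0]),4))
E
python3 -c "from h import *; kn()"
```

```text
t 5.95 tcp [ 0.6947 -0.0304  0.3178] xax [-0.976  0.219 -0.001] zax [ 0.001 -0.    -1.   ] F [ 2.41 -1.28 -1.69] T [-0.294 -0.733 -0.066] w 0.0139 g 20.0
bar angle -0.221
```

>>> move_arm:
  steps:
    - {"dx": 0,"dy": 0,"dz": 0,"spin": 0.06}
    - {"dx": 0,"dy": 0,"dz": 0,"spin": 0.06}
    - {"dx": 0,"dy": 0,"dz": 0,"spin": 0.06}
    - {"dx": 0,"dy": 0,"dz": 0,"spin": 0}

```text
time: 6.35
ee_pos: [0.6948, -0.03, 0.3178]
eef_rot: [0.198, 0.98, 0.0, 0.001]
ft_force: [5.2, -0.1, -1.6]
width: 0.0138
grip_force: 20.0
```

```bash
python3 -c "from h import *; kn()"
```

```text
t 6.35 tcp [ 0.6948 -0.03    0.3178] xax [-0.921  0.388 -0.001] zax [ 0.001  0.    -1.   ] F [ 5.15 -0.13 -1.57] T [-0.107 -1.135  0.004] w 0.0138 g 20.0
bar angle -0.399
```

>>> move_arm:
  steps:
    - {"dx": 0,"dy": 0,"dz": 0,"spin": 0.05}
    - {"dx": 0,"dy": 0,"dz": 0,"spin": 0.05}
    - {"dx": 0,"dy": 0,"dz": 0,"spin": 0}

```text
time: 6.65
ee_pos: [0.6948, -0.0298, 0.3178]
eef_rot: [0.246, 0.969, 0.0, 0.001]
ft_force: [5.2, 0.4, -2.1]
width: 0.0142
grip_force: 20.0
```

```bash
python3 -c "from h import *; kn()"
```

```text
t 6.65 tcp [ 0.6948 -0.0298  0.3178] xax [-0.879  0.478 -0.001] zax [ 0.001  0.    -1.   ] F [ 5.23  0.37 -2.15] T [-0.042 -1.377 -0.021] w 0.0142 g 20.0
bar angle -0.4979
```

>>> move_arm:
  steps:
    - {"dx": -0.22,"dy": 0.12,"dz": 0,"spin": 0.05}
    - {"dx": 0,"dy": 0,"dz": 0,"spin": 0.05}
    - {"dx": 0,"dy": 0,"dz": 0,"spin": 0}

```text
time: 6.95
ee_pos: [0.6961, -0.0295, 0.3178]
eef_rot: [0.294, 0.956, -0.0, -0.002]
ft_force: [-7.5, -0.4, 4.8]
width: 0.0139
grip_force: 20.0
```

```bash
cat >> h.py <<'E'
def kt(n=3):
    T=[telemetry.read_state()["torque"][2]]
    for _ in range(n): imaging.camera("side"); T.append(telemetry.read_state()["torque"][2])
    kn(); print("Tz mean",np.round(np.mean(T),3),np.round(T,3))
E
python3 -c "from h import *; kt()"
```

```text
t 7.1 tcp [ 0.6961 -0.0296  0.3178] xax [-0.828  0.561  0.003] zax [-0.003  0.    -1.   ] F [-6.   -0.82  5.34] T [-0.085  1.451 -0.042] w 0.0135 g 20.0
bar angle -0.5958
Tz mean -0.081 [-0.041 -0.099 -0.143 -0.042]
```

>>> move_arm:
  steps:
    - {"dx": 0,"dy": 0,"dz": 0,"spin": 0.04}
    - {"dx": 0,"dy": 0,"dz": 0,"spin": 0.04}
    - {"dx": 0,"dy": 0,"dz": 0,"spin": 0}

```text
time: 7.4
ee_pos: [0.6962, -0.0294, 0.3178]
eef_rot: [0.332, 0.943, -0.0, -0.002]
ft_force: [-7.0, 0.6, 3.7]
width: 0.0139
grip_force: 20.0
```

```bash
python3 -c "from h import *; kt()"
```

```text
t 7.55 tcp [ 0.6962 -0.0295  0.3178] xax [-0.78   0.625  0.003] zax [-0.003  0.    -1.   ] F [-6.62  1.38  3.59] T [ 0.025  1.313 -0.113] w 0.0139 g 20.0
bar angle -0.6757
Tz mean -0.102 [-0.126 -0.083 -0.086 -0.113]
```

>>> move_arm:
  steps:
    - {"dx": 0,"dy": 0,"dz": 0,"spin": 0.04}
    - {"dx": 0,"dy": 0,"dz": 0,"spin": 0.04}
    - {"dx": 0,"dy": 0,"dz": 0,"spin": 0}

```text
time: 7.85
ee_pos: [0.6962, -0.0293, 0.3178]
eef_rot: [0.37, 0.929, -0.0, -0.001]
ft_force: [-6.4, 0.1, 4.3]
width: 0.0141
grip_force: 20.0
```

```bash
python3 -c "from h import *; kt()"
```

```text
t 8.0 tcp [ 0.6962 -0.0293  0.3178] xax [-0.728  0.686  0.003] zax [-0.003  0.001 -1.   ] F [-5.76  1.79  4.4 ] T [ 0.032  1.144 -0.102] w 0.0138 g 20.0
bar angle -0.7556
Tz mean -0.152 [-0.146 -0.151 -0.207 -0.102]
```

>>> move_arm:
  steps:
    - {"dx": 0.08,"dy": -0.08,"dz": 0,"spin": 0.04}
    - {"dx": 0,"dy": 0,"dz": 0,"spin": 0.03}
    - {"dx": 0,"dy": 0,"dz": 0,"spin": 0}

```text
time: 8.3
ee_pos: [0.6958, -0.0293, 0.3178]
eef_rot: [0.402, 0.916, 0.0, -0.0]
ft_force: [0.8, 3.2, -0.4]
width: 0.0143
grip_force: 20.0
```

```bash
python3 -c "from h import *; kt()"
```

```text
t 8.45 tcp [ 0.6958 -0.0293  0.3178] xax [-0.677  0.736  0.001] zax [-0.     0.001 -1.   ] F [0.67 4.94 0.18] T [ 0.982 -0.202 -0.174] w 0.014 g 20.0
bar angle -0.8275
Tz mean -0.155 [-0.122 -0.147 -0.178 -0.174]
```

>>> move_arm:
  steps:
    - {"dx": 0,"dy": 0,"dz": 0,"spin": 0.03}
    - {"dx": 0,"dy": 0,"dz": 0,"spin": 0.03}
    - {"dx": 0,"dy": 0,"dz": 0,"spin": 0}

```text
time: 8.75
ee_pos: [0.6959, -0.0293, 0.3178]
eef_rot: [0.431, 0.903, 0.001, -0.0]
ft_force: [1.1, 5.2, -0.4]
width: 0.014
grip_force: 20.0
```

```bash
python3 -c "from h import *; kt()"
```

```text
t 8.9 tcp [ 0.6959 -0.0293  0.3178] xax [-0.63   0.777  0.001] zax [ 0.     0.001 -1.   ] F [0.99 6.24 0.34] T [ 1.19  -0.363 -0.281] w 0.0137 g 20.0
bar angle -0.8892
Tz mean -0.248 [-0.255 -0.212 -0.242 -0.281]
```

>>> move_arm:
  steps:
    - {"dx": 0,"dy": 0,"dz": 0,"spin": 0.03}
    - {"dx": 0,"dy": 0,"dz": 0,"spin": 0.03}
    - {"dx": 0,"dy": 0,"dz": 0,"spin": 0}

```text
time: 9.2
ee_pos: [0.696, -0.0292, 0.3178]
eef_rot: [0.457, 0.889, 0.001, -0.0]
ft_force: [1.7, 5.7, -0.1]
width: 0.0135
grip_force: 20.0
```

```bash
python3 -c "from h import *; kt()"
```

```text
t 9.35 tcp [ 0.696  -0.0292  0.3179] xax [-0.582  0.813  0.001] zax [ 0.     0.001 -1.   ] F [2.65 5.6  0.76] T [ 1.161 -0.501 -0.265] w 0.0143 g 20.0
bar angle -0.9491
Tz mean -0.258 [-0.22  -0.28  -0.269 -0.265]
```

>>> move_arm:
  steps:
    - {"dx": 0,"dy": 0,"dz": 0,"spin": 0.03}
    - {"dx": 0,"dy": 0,"dz": 0,"spin": 0.03}
    - {"dx": 0,"dy": 0,"dz": 0,"spin": 0}

```text
time: 9.65
ee_pos: [0.696, -0.0291, 0.3178]
eef_rot: [0.484, 0.875, 0.001, -0.0]
ft_force: [2.0, 6.5, -0.2]
width: 0.0141
grip_force: 20.0
```

```bash
python3 -c "from h import *; kt()"
```

```text
t 9.8 tcp [ 0.696  -0.0292  0.3178] xax [-0.533  0.846  0.001] zax [ 0.001  0.001 -1.   ] F [ 2.55  7.23 -1.05] T [ 1.23  -0.608 -0.095] w 0.0135 g 20.0
bar angle -1.0089
Tz mean -0.085 [-0.069 -0.104 -0.071 -0.095]
```

>>> move_arm:
  steps:
    - {"dx": 0,"dy": 0,"dz": 0,"spin": 0.03}
    - {"dx": 0,"dy": 0,"dz": 0,"spin": 0.03}
    - {"dx": 0,"dy": 0,"dz": 0,"spin": 0}

```text
time: 10.1
ee_pos: [0.696, -0.0296, 0.3179]
eef_rot: [0.51, 0.86, 0.0, 0.0]
ft_force: [1.5, 4.9, 0.2]
width: 0.0154
grip_force: 2.0
```

```bash
python3 -c "from h import *; kt()"
```

```text
t 10.25 tcp [ 0.6962 -0.0296  0.3179] xax [-0.482  0.876  0.   ] zax [ 0.002  0.001 -1.   ] F [ 5.17  5.39 -1.97] T [ 1.2   -1.099  0.205] w 0.0138 g 20.0
bar angle -1.0682
Tz mean 0.157 [0.085 0.168 0.172 0.205]
```

>>> move_arm:
  steps:
    - {"dx": 0,"dy": 0,"dz": 0,"spin": 0.03}
    - {"dx": 0,"dy": 0,"dz": 0,"spin": 0.03}
    - {"dx": 0,"dy": 0,"dz": 0,"spin": 0}

```text
time: 10.55
ee_pos: [0.6963, -0.0295, 0.3179]
eef_rot: [0.535, 0.845, 0.001, 0.0]
ft_force: [5.2, 6.1, -1.8]
width: 0.0139
grip_force: 20.0
```

```bash
python3 -c "from h import *; kt()"
```

```text
t 10.7 tcp [ 0.6963 -0.0295  0.3179] xax [-0.428  0.904  0.   ] zax [ 0.002  0.001 -1.   ] F [ 6.03  6.85 -1.58] T [ 1.26  -1.237  0.187] w 0.0136 g 20.0
bar angle -1.128
Tz mean 0.201 [0.209 0.212 0.196 0.187]
```

The torque dips to -0.26 and then jumps to +0.2 between bar angles -1.0 and -1.07, so the notch centre is near -1.03. I'll turn back 0.1, release and rise.

>>> move_arm:
  steps:
    - {"dx": 0,"dy": 0,"dz": 0,"spin": -0.05}
    - {"dx": 0,"dy": 0,"dz": 0,"spin": -0.05}
    - {"dx": 0,"dy": 0,"dz": 0,"spin": 0}

```text
time: 11.0
ee_pos: [0.6962, -0.0297, 0.3179]
eef_rot: [0.491, 0.871, 0.001, 0.0]
ft_force: [4.8, 4.5, -0.7]
width: 0.0137
grip_force: 20.0
```

```bash
python3 -c "from h import *; kt()"
```

```text
t 11.15 tcp [ 0.6962 -0.0296  0.3179] xax [-0.516  0.856 -0.   ] zax [ 0.002  0.001 -1.   ] F [ 4.9   5.16 -1.58] T [ 1.162 -1.155  0.056] w 0.014 g 20.0
bar angle -1.0283
Tz mean 0.059 [0.056 0.041 0.084 0.056]
```

>>> move_arm:
  steps:
    - {"dx": 0,"dy": 0,"dz": 0,"spin": 0}
    - {"dx": 0,"dy": 0,"dz": 0,"spin": 0}
    - {"dx": 0,"dy": 0,"dz": 0,"spin": 0}
    - {"dx": 0,"dy": 0,"dz": -3,"spin": 0}
    - {"dx": 0,"dy": 0,"dz": -4,"spin": 0}
    - {"dx": 0,"dy": 0,"dz": -2,"spin": 0}
    - {"dx": 0,"dy": 0,"dz": 0,"spin": -0.14}
    - {"dx": 0,"dy": 0,"dz": 0,"spin": -0.14}
    - {"dx": 0,"dy": 0,"dz": 0,"spin": -0.14}
    - {"dx": 0,"dy": 0,"dz": 0,"spin": -0.14}
    - {"dx": 0,"dy": 0,"dz": 0,"spin": -0.14}
    - {"dx": 0,"dy": 0,"dz": 0,"spin": -0.14}
  claw: 4

```text
time: 12.35
ee_pos: [0.6958, -0.0309, 0.4076]
eef_rot: [0.092, 0.996, -0.001, -0.0]
ft_force: [0.1, -0.9, -0.8]
width: 0.0399
grip_force: 0.0
```

>>> move_arm:
  steps:
    - {"dx": 0,"dy": 0,"dz": 0,"spin": -0.14}
    - {"dx": 0,"dy": 0,"dz": 0,"spin": -0.14}
    - {"dx": 4,"dy": 0,"dz": 0,"spin": 0}
    - {"dx": 4.5,"dy": 0,"dz": 0,"spin": 0}
    - {"dx": 0,"dy": 0,"dz": 0,"spin": 0}
  claw: 0

```text
time: 12.85
ee_pos: [0.607, -0.0385, 0.4062]
eef_rot: [-0.045, 0.999, -0.002, -0.003]
ft_force: [0.8, -0.1, 1.1]
width: 0.0078
grip_force: 0.0
```

```bash
python3 -c "
from h import *
kn(); s,R=st(); go(s,R,(.611,-.037,.234)); print(s['joint_positions'].round(2))"
```

```text
t 12.85 tcp [ 0.607  -0.0385  0.4062] xax [-0.996 -0.09   0.006] zax [-0.006 -0.004 -1.   ] F [ 0.76 -0.08  1.08] T [ 0.081 -0.185  0.023] w 0.0078 g 0.0
bar angle 0.09
t 12.85 tcp [ 0.607  -0.0385  0.4062] xax [-0.996 -0.09   0.006] zax [-0.006 -0.004 -1.   ] F [ 0.76 -0.08  1.08] T [ 0.081 -0.185  0.023] w 0.0078 g 0.0
tool cm [-0.51  0.17 17.22]
[ 0.66  0.43 -0.89  1.47  0.34  1.41  1.42]
```

>>> move_arm:
  steps:
    - {"dx": -0.4,"dy": 0.15,"dz": 0,"spin": 0}
    - {"dx": 0,"dy": 0,"dz": 4,"spin": 0}
    - {"dx": 0,"dy": 0,"dz": 4,"spin": 0}
    - {"dx": 0,"dy": 0,"dz": 2,"spin": 0}
    - {"dx": 0,"dy": 0,"dz": 1.5,"spin": 0}
    - {"dx": 0,"dy": 0,"dz": 1,"spin": 0}
    - {"dx": 0,"dy": 0,"dz": 0,"spin": 0}

```text
time: 13.55
ee_pos: [0.6155, -0.036, 0.282]
eef_rot: [-0.045, 0.999, 0.0, -0.0]
ft_force: [-0.5, -0.9, -0.3]
width: 0.0006
grip_force: 0.0
```

```bash
python3 -c "
from h import *
s,R=st(); go(s,R,(.611,-.037,.234))
c=imaging.camera('side'); i=c['img'][...,::-1]
cv2.imwrite('pics/hook.png',cv2.resize(i[110:240,180:310],None,fx=4.5,fy=4.5,interpolation=cv2.INTER_CUBIC))"
```

```text
t 13.55 tcp [ 0.6155 -0.036   0.282 ] xax [-0.996 -0.09   0.001] zax [-0.001  0.    -1.   ] F [-0.54 -0.94 -0.33] T [ 0.056 -0.134 -0.02 ] w 0.0006 g 0.0
tool cm [ 0.45 -0.07  4.8 ]
```

View pics/hook.png

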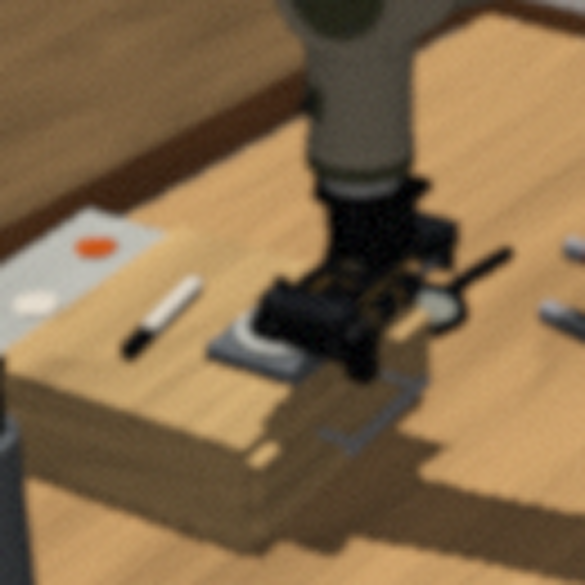

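>>> move_arm:
  steps:
    - {"dx": 0.45,"dy": 0,"dz": 0,"spin": 0}
    - {"dx": 0,"dy": 0,"dz": 0.5,"spin": 0}
    - {"dx": 0,"dy": 0,"dz": 0.5,"spin": 0}
    - {"dx": 0,"dy": 0,"dz": 0.5,"spin": 0}

```text
time: 14.0
ee_pos: [0.6106, -0.0366, 0.2676]
eef_rot: [-0.045, 0.999, -0.0, 0.0]
ft_force: [0.5, 0.7, 0.1]
width: 0.0004
grip_force: 0.0
```

>>> move_arm:
  steps:
    - {"dx": 0,"dy": 0,"dz": 0.5,"spin": 0}
    - {"dx": 0,"dy": 0,"dz": 0.5,"spin": 0}
    - {"dx": 0,"dy": 0,"dz": 0,"spin": 0}

```text
time: 14.3
ee_pos: [0.6103, -0.0364, 0.2568]
eef_rot: [-0.045, 0.999, 0.0, -0.001]
ft_force: [0.1, 0.1, -0.2]
width: 0.0007
grip_force: 0.0
```

>>> move_arm:
  steps:
    - {"dx": 0,"dy": 0,"dz": 0.5,"spin": 0}
    - {"dx": 0,"dy": 0,"dz": 0.5,"spin": 0}
    - {"dx": 0,"dy": 0,"dz": 0.5,"spin": 0}
    - {"dx": 0,"dy": 0,"dz": 0.5,"spin": 0}
    - {"dx": 0,"dy": 0,"dz": 0.3,"spin": 0}
    - {"dx": 0,"dy": 0,"dz": 0,"spin": 0}

```text
time: 14.9
ee_pos: [0.6104, -0.0364, 0.2342]
eef_rot: [-0.045, 0.999, 0.0, -0.0]
ft_force: [-0.6, 0.6, -0.9]
width: 0.0005
grip_force: 0.0
```

>>> move_arm:
  steps:
    - {"dx": 0.6,"dy": 0,"dz": 0,"spin": 0}
    - {"dx": 0.6,"dy": 0,"dz": 0,"spin": 0}
    - {"dx": 0.5,"dy": 0,"dz": 0,"spin": 0}
    - {"dx": 0.5,"dy": 0,"dz": 0,"spin": 0}
    - {"dx": 0,"dy": 0,"dz": 0,"spin": 0}

```text
time: 15.4
ee_pos: [0.588, -0.0386, 0.2349]
eef_rot: [-0.045, 0.999, -0.0, -0.0]
ft_force: [1.9, -0.2, -0.1]
width: 0.0006
grip_force: 0.0
```

The drawer slides at about 2 N. I'll pull further.

>>> move_arm:
  steps:
    - {"dx": 1.5,"dy": 0,"dz": 0,"spin": 0}
    - {"dx": 1.5,"dy": 0,"dz": 0,"spin": 0}
    - {"dx": 1.5,"dy": 0,"dz": 0,"spin": 0}
    - {"dx": 1.5,"dy": 0,"dz": 0,"spin": 0}
    - {"dx": 1.5,"dy": 0,"dz": 0,"spin": 0}
    - {"dx": 1.5,"dy": 0,"dz": 0,"spin": 0}
    - {"dx": 1.5,"dy": 0,"dz": 0,"spin": 0}
    - {"dx": 1.5,"dy": 0,"dz": 0,"spin": 0}
    - {"dx": 1.5,"dy": 0,"dz": 0,"spin": 0}
    - {"dx": 1.5,"dy": 0,"dz": 0,"spin": 0}
    - {"dx": 0.8,"dy": 0,"dz": 0,"spin": 0}
    - {"dx": 0,"dy": 0,"dz": 0,"spin": 0}

```text
time: 16.6
ee_pos: [0.4307, -0.0528, 0.2348]
eef_rot: [-0.045, 0.999, -0.001, -0.0]
ft_force: [0.0, -0.3, 0.5]
width: 0.0005
grip_force: 0.0
```

```bash
python3 -c "
from h import *
s,R=st(); print(s['joint_positions'].round(2))
c=imaging.camera('side'); i=c['img'][...,::-1]
cv2.imwrite('pics/open.png',cv2.resize(i,(800,600)))"
```

```text
t 16.6 tcp [ 0.4307 -0.0528  0.2348] xax [-0.996 -0.09   0.   ] zax [-0.    -0.001 -1.   ] F [ 0.02 -0.34  0.54] T [ 0.037 -0.123  0.063] w 0.0005 g 0.0
[ 0.93  0.21 -0.96  2.09  0.21  0.94  1.51]
```

View pics/open.png

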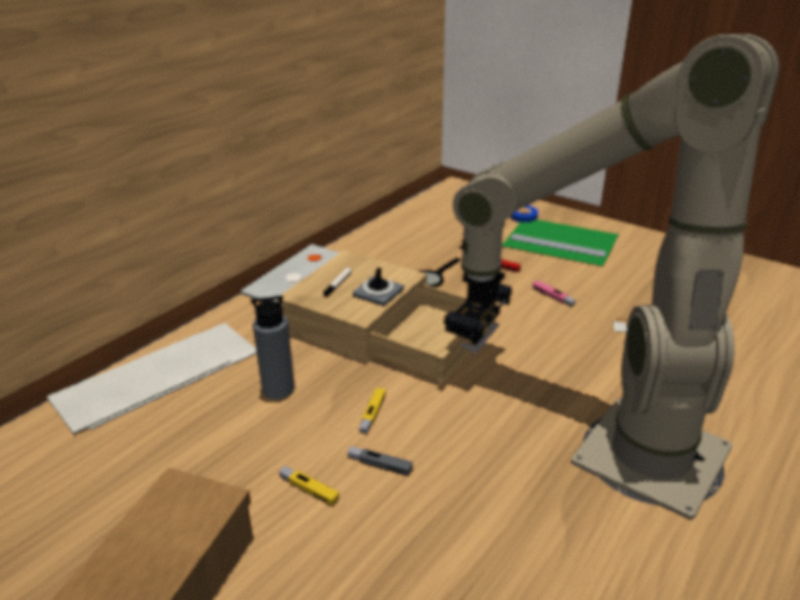

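The drawer is open about 170 mm, and the left knife is still in place at (380,460) in the side view. I'll rise and re-measure both knives from the top.

>>> move_arm:
  steps:
    - {"dx": 0,"dy": 0,"dz": -1,"spin": 0}
    - {"dx": 0,"dy": 0,"dz": -3,"spin": 0}
    - {"dx": 0,"dy": 0,"dz": -5,"spin": 0}
    - {"dx": 0,"dy": 0,"dz": -5,"spin": 0}
    - {"dx": 0,"dy": 0,"dz": 0,"spin": 0}
  claw: 5

```text
time: 17.15
ee_pos: [0.4335, -0.0516, 0.3813]
eef_rot: [-0.046, 0.999, -0.002, 0.004]
ft_force: [-0.3, 0.0, -0.7]
width: 0.0332
grip_force: 0.0
```

```bash
cat >> h.py <<'E'
def knives(c,z=.02,smax=80):
    hsv=cv2.cvtColor(c["img"],cv2.COLOR_RGB2HSV); m=((hsv[...,1]<smax)&(hsv[...,2]>40)).astype(np.uint8)
    n,l,stt,cen=cv2.connectedComponentsWithStats(m)
    for i in range(1,n):
        if not 120<stt[i,4]<500: continue
        ys,xs=np.where(l==i); P=plane(c,np.c_[xs,ys],z)[:,:2]; 
        (_,ev,vec)=cv2.PCACompute2(P.astype(np.float64),mean=None)
        L,W=np.sqrt(12*ev[:,0]); v=vec[0]*np.sign(vec[0,0])
        if 3<L/W<9: 
            t=(P-P.mean(0))@v; print("elong",cen[i].round(0),"mean",P.mean(0).round(4),"mid",(P.mean(0)+v*(t.max()+t.min())/2).round(4),"L,W",L.round(3),W.round(3),"ang",np.arctan2(v[1],v[0]).round(3))
E
python3 -c "
from h import *
s,R=st()
c=imaging.camera('top'); knives(c); print(s['joint_positions'].round(2))
cv2.imwrite('pics/top2.png',cv2.resize(c['img'][...,::-1],(800,600)))"
```

```text
t 17.15 tcp [ 0.4335 -0.0516  0.3813] xax [-0.996 -0.091 -0.009] zax [ 0.009 -0.003 -1.   ] F [-0.35  0.05 -0.7 ] T [ 0.091 -0.192  0.007] w 0.0332 g 0.0h.py:39: RuntimeWarning: invalid value encountered in sqrt
  L,W=np.sqrt(12*ev[:,0]); v=vec[0]*np.sign(vec[0,0])
Traceback (most recent call last):
  File "h.py", line 41, in knives
    t=(P-P.mean(0))@v; print("elong",cen[i].round(0),"mean",P.mean(0).round(4),"mid",(P.mean(0)+v*(t.max()+t.min())/2).round(4),"L,W",L.round(3),W.round(3),"ang",np.arctan2(v[1],v[0]).round(3))
      ~~~~~~~~~~~~~^~
ValueError: matmul: Input operand 1 has a mismatch in its core dimension 0, with gufunc signature (n?,k),(k,m?)->(n?,m?) (size 1 is different from 2)
```

```bash
sed -i 's/(_,ev,vec)=/(_,vec,ev)=/' h.py; python3 -c "
from h import *
s,R=st()
c=imaging.camera('top'); knives(c); print(s['joint_positions'].round(2))
cv2.imwrite('pics/top2.png',cv2.resize(c['img'][...,::-1],(800,600)))"
```

```text
t 17.2 tcp [ 0.4326 -0.0521  0.3783] xax [-0.996 -0.091 -0.006] zax [ 0.006 -0.003 -1.   ] F [ 0.85  0.06 -0.43] T [ 0.114 -0.144 -0.014] w 0.0361 g 0.0
elong [265. 128.] mean [ 0.8344 -0.0176] mid [ 0.8343 -0.0174] L,W 0.101 0.017 ang -1.329
elong [363. 211.] mean [ 0.5691 -0.3389] mid [ 0.5729 -0.3392] L,W 0.13 0.023 ang -0.082
elong [150. 258.] mean [0.4021 0.3353] mid [0.4052 0.3361] L,W 0.127 0.022 ang 0.27
[ 1.06 -0.05 -1.    1.93 -0.04  1.23  1.74]
```

View pics/top2.png

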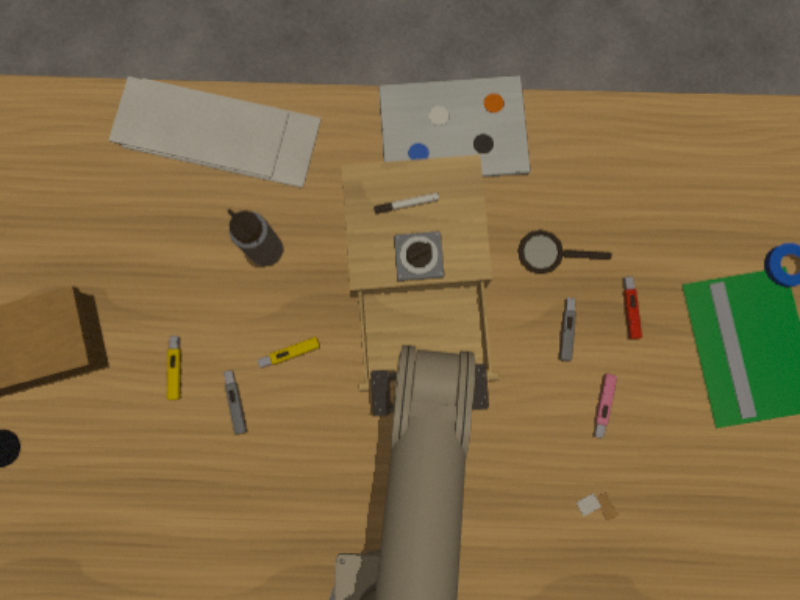

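The top view shows the drawer open, the grey knives at (234,402) and (568,329) unmoved, and the knob bar nearly crosswise at (419,255). I'll take the right knife first.

>>> move_arm:
  steps:
    - {"dx": -1.59,"dy": -4.26,"dz": 0,"spin": 0}
    - {"dx": -1.59,"dy": -4.26,"dz": 0,"spin": 0}
    - {"dx": -1.59,"dy": -4.26,"dz": 0,"spin": 0}
    - {"dx": -1.59,"dy": -4.26,"dz": 0,"spin": 0}
    - {"dx": -1.59,"dy": -4.26,"dz": 0,"spin": 0}
    - {"dx": -1.59,"dy": -4.26,"dz": 0,"spin": 0}
    - {"dx": -1.59,"dy": -4.26,"dz": 0,"spin": 0}
    - {"dx": 0,"dy": 0,"dz": 0,"spin": 0.1}
    - {"dx": 0,"dy": 0,"dz": 0,"spin": 0.07}
    - {"dx": 0,"dy": 0,"dz": 4,"spin": 0}
    - {"dx": 0,"dy": 0,"dz": 4,"spin": 0}
    - {"dx": 0,"dy": 0,"dz": 0,"spin": 0}
  claw: 5

```text
time: 18.45
ee_pos: [0.5673, -0.3388, 0.2875]
eef_rot: [0.039, 0.999, 0.003, -0.005]
ft_force: [-1.1, -0.2, -1.0]
width: 0.05
grip_force: 0.0
```

```bash
python3 -c "
from h import *
s,R=st(); go(s,R,(.571,-.339,.186)); kn(); print(s['joint_positions'].round(2)); knives(imaging.camera('side'))"
```

```text
t 18.45 tcp [ 0.5673 -0.3388  0.2875] xax [-0.997  0.079  0.01 ] zax [-0.01   0.006 -1.   ] F [-1.09 -0.23 -0.98] T [ 0.078 -0.052  0.025] w 0.05 g 0.0
tool cm [-0.47 -0.05 10.15]
t 18.45 tcp [ 0.5673 -0.3388  0.2875] xax [-0.997  0.079  0.01 ] zax [-0.01   0.006 -1.   ] F [-1.09 -0.23 -0.98] T [ 0.078 -0.052  0.025] w 0.05 g 0.0
bar angle -0.0787
[ 0.99  0.61 -0.74  1.46  0.41  1.25  1.7 ]
elong [357. 156.] mean [ 0.5275 -0.658 ] mid [ 0.531  -0.6574] L,W 0.274 0.037 ang 0.196
elong [308. 215.] mean [ 0.4585 -0.1265] mid [ 0.4587 -0.1288] L,W 0.158 0.043 ang -1.449
elong [243. 294.] mean [0.3975 0.3385] mid [0.3997 0.3391] L,W 0.128 0.032 ang 0.283
```

>>> move_arm:
  steps:
    - {"dx": -0.2,"dy": 0,"dz": 3,"spin": 0}
    - {"dx": 0,"dy": 0,"dz": 3,"spin": 0}
    - {"dx": 0,"dy": 0,"dz": 2,"spin": 0}
    - {"dx": 0,"dy": 0,"dz": 1,"spin": 0}
    - {"dx": 0,"dy": 0,"dz": 0,"spin": 0}

```text
time: 19.0
ee_pos: [0.5713, -0.3397, 0.205]
eef_rot: [0.04, 0.999, 0.0, -0.0]
ft_force: [-0.7, 0.4, -0.1]
width: 0.0501
grip_force: 0.0
```

```bash
python3 -c "
from h import *
s,R=st(); go(s,R,(.571,-.339,.186))"
```

```text
t 19.0 tcp [ 0.5713 -0.3397  0.205 ] xax [-0.997  0.08   0.   ] zax [-0.  0. -1.] F [-0.69  0.43 -0.12] T [ 0.135 -0.174  0.035] w 0.0501 g 0.0
tool cm [0.04 0.07 1.9 ]
```

>>> move_arm:
  steps:
    - {"dx": 0,"dy": 0,"dz": 1,"spin": 0}
    - {"dx": 0,"dy": 0,"dz": 0.9,"spin": 0}
    - {"dx": 0,"dy": 0,"dz": 0,"spin": 0}

```text
time: 19.3
ee_pos: [0.5707, -0.3397, 0.1849]
eef_rot: [0.04, 0.999, 0.0, -0.001]
ft_force: [-0.3, -0.9, -0.5]
width: 0.0502
grip_force: 0.0
```

>>> move_arm:
  steps:
    - {"dx": 0,"dy": 0,"dz": 0,"spin": 0}
    - {"dx": 0,"dy": 0,"dz": 0,"spin": 0}
    - {"dx": 0,"dy": 0,"dz": 0,"spin": 0}
    - {"dx": 0,"dy": 0,"dz": 0,"spin": 0}
    - {"dx": 0,"dy": 0,"dz": 0,"spin": 0}
    - {"dx": 0,"dy": 0,"dz": 0,"spin": 0}
  claw: 0
  squeeze: 30

```text
time: 19.9
ee_pos: [0.5711, -0.34, 0.1861]
eef_rot: [0.04, 0.999, -0.0, 0.0]
ft_force: [-0.7, -1.2, 2.9]
width: 0.024
grip_force: 30.0
```

>>> move_arm:
  steps:
    - {"dx": 0,"dy": 0,"dz": -2,"spin": 0}
    - {"dx": 0,"dy": 0,"dz": -4,"spin": 0}
    - {"dx": 0,"dy": 0,"dz": -4,"spin": 0}
    - {"dx": 0,"dy": 0,"dz": -4,"spin": 0}
    - {"dx": 0,"dy": 0,"dz": 0,"spin": 0}

```text
time: 20.4
ee_pos: [0.5724, -0.3396, 0.332]
eef_rot: [0.04, 0.999, -0.002, 0.004]
ft_force: [0.6, -0.2, -1.0]
width: 0.0235
grip_force: 30.0
```

```bash
python3 -c "
from h import *
import numpy as np
s,R=st(); u=np.array([np.cos(.1),np.sin(.1)]); v=np.array([-u[1],u[0]])
for n,cy in(('right',-.055),('left',.055)):
  p=np.array([.696,-.030])-.145*u+cy*v; print(n,p.round(4)); go(s,R,(*p,.325))"
```

```text
t 20.4 tcp [ 0.5724 -0.3396  0.332 ] xax [-0.997  0.08  -0.008] zax [ 0.008 -0.004 -1.   ] F [ 0.62 -0.2  -0.97] T [ 0.092 -0.184 -0.007] w 0.0235 g 30.0
right [ 0.5572 -0.0992]
tool cm [ 3.43 23.84  0.59]
left [0.5462 0.0102]
tool cm [ 5.4  34.67  0.53]
```

>>> move_arm:
  steps:
    - {"dx": 0.57,"dy": 3.97,"dz": 0,"spin": 0}
    - {"dx": 0.57,"dy": 3.97,"dz": 0,"spin": 0}
    - {"dx": 0.57,"dy": 3.97,"dz": 0,"spin": 0}
    - {"dx": 0.57,"dy": 3.97,"dz": 0,"spin": 0}
    - {"dx": 0.57,"dy": 3.97,"dz": 0,"spin": 0}
    - {"dx": 0.57,"dy": 3.97,"dz": 0,"spin": 0}
    - {"dx": 0,"dy": 0,"dz": 0,"spin": -0.09}
    - {"dx": 0,"dy": 0,"dz": 0,"spin": -0.09}
    - {"dx": 0,"dy": 0,"dz": 0,"spin": 0}

```text
time: 21.3
ee_pos: [0.5557, -0.0993, 0.3251]
eef_rot: [-0.051, 0.999, 0.0, -0.0]
ft_force: [0.0, -0.1, -0.7]
width: 0.0241
grip_force: 30.0
```

```bash
python3 -c "
from h import *
s,R=st(); go(s,R,(.5572,-.0992,.214))
c=imaging.camera('side'); i=c['img'][...,::-1]
cv2.imwrite('pics/place1.png',cv2.resize(i[110:250,190:340],None,fx=4,fy=4,interpolation=cv2.INTER_CUBIC))"
```

```text
t 21.3 tcp [ 0.5557 -0.0993  0.3251] xax [-0.995 -0.102  0.001] zax [-0.001  0.    -1.   ] F [ 0.01 -0.08 -0.67] T [ 0.154 -0.067 -0.004] w 0.0241 g 30.0
tool cm [-1.600e-01 -1.000e-02  1.111e+01]
```

View pics/place1.png

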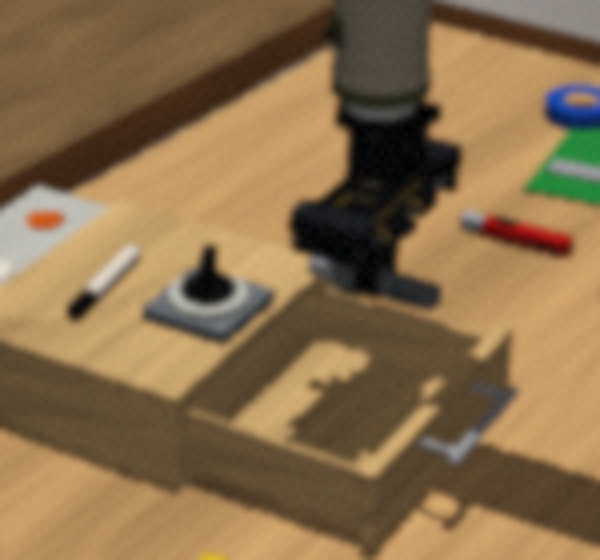

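The knife is held along the drawer's depth, above the right half of the drawer. I'll lower it and release.

>>> move_arm:
  steps:
    - {"dx": 0.3,"dy": 0,"dz": 3,"spin": 0}
    - {"dx": 0,"dy": 0,"dz": 3,"spin": 0}
    - {"dx": 0,"dy": 0,"dz": 2,"spin": 0}
    - {"dx": 0,"dy": 0,"dz": 1.5,"spin": 0}
    - {"dx": 0,"dy": 0,"dz": 1,"spin": 0}
    - {"dx": 0,"dy": 0,"dz": 0.5,"spin": 0}
    - {"dx": 0,"dy": 0,"dz": 0,"spin": 0}

```text
time: 22.05
ee_pos: [0.553, -0.0999, 0.2157]
eef_rot: [-0.05, 0.999, 0.0, -0.0]
ft_force: [0.0, -0.3, -0.4]
width: 0.0238
grip_force: 30.0
```

>>> move_arm:
  steps:
    - {"dx": 0,"dy": 0,"dz": 0,"spin": 0}
    - {"dx": 0,"dy": 0,"dz": 0,"spin": 0}
    - {"dx": 0,"dy": 0,"dz": 0,"spin": 0}
    - {"dx": 0,"dy": 0,"dz": 0,"spin": 0}
    - {"dx": 0,"dy": 0,"dz": -2,"spin": 0}
    - {"dx": 0,"dy": 0,"dz": -4,"spin": 0}
    - {"dx": 0,"dy": 0,"dz": -4,"spin": 0}
    - {"dx": 0,"dy": 0,"dz": -4,"spin": 0}
    - {"dx": 0,"dy": 0,"dz": 0,"spin": 0}
  claw: 5

```text
time: 22.95
ee_pos: [0.5542, -0.0993, 0.3613]
eef_rot: [-0.05, 0.999, -0.001, 0.004]
ft_force: [1.2, -0.1, -0.0]
width: 0.0495
grip_force: 0.0
```

```bash
python3 -c "
from h import *
s,R=st(); go(s,R,(.403,.336,.35)); print(s['joint_positions'].round(2)); knives(imaging.camera('top'))"
```

```text
t 22.95 tcp [ 0.5542 -0.0993  0.3613] xax [-0.995 -0.1   -0.008] zax [ 0.008 -0.002 -1.   ] F [ 1.21 -0.1  -0.05] T [ 0.104 -0.119  0.014] w 0.0495 g 0.0
tool cm [10.7  44.83  0.91]
[ 0.86  0.36 -0.93  1.65  0.3   1.27  1.55]
elong [265. 128.] mean [ 0.8343 -0.0168] mid [ 0.8342 -0.0162] L,W 0.103 0.017 ang -1.329
elong [150. 258.] mean [0.4017 0.3353] mid [0.4052 0.3362] L,W 0.128 0.023 ang 0.271
```

>>> move_arm:
  steps:
    - {"dx": 1.07,"dy": 4.48,"dz": 0,"spin": 0}
    - {"dx": 1.07,"dy": 4.48,"dz": 0,"spin": 0}
    - {"dx": 1.07,"dy": 4.48,"dz": 0,"spin": 0}
    - {"dx": 1.07,"dy": 4.48,"dz": 0,"spin": 0}
    - {"dx": 1.07,"dy": 4.48,"dz": 0,"spin": 0}
    - {"dx": 1.07,"dy": 4.48,"dz": 0,"spin": 0}
    - {"dx": 1.07,"dy": 4.48,"dz": 0,"spin": 0}
    - {"dx": 1.07,"dy": 4.48,"dz": 0,"spin": 0}
    - {"dx": 1.07,"dy": 4.48,"dz": 0,"spin": 0}
    - {"dx": 1.07,"dy": 4.48,"dz": 0,"spin": -0.08}
    - {"dx": 0,"dy": 0,"dz": 0,"spin": -0.09}
    - {"dx": 0,"dy": 0,"dz": 0,"spin": 0}

```text
time: 24.2
ee_pos: [0.4005, 0.3362, 0.3546]
eef_rot: [-0.137, 0.991, -0.0, -0.001]
ft_force: [0.0, -0.4, 0.9]
width: 0.0504
grip_force: 0.0
```

```bash
python3 -c "
from h import *
s,R=st(); go(s,R,(.403,.336,.186)); kn(); print(s['joint_positions'].round(2))
c=imaging.camera('top'); hsv=cv2.cvtColor(c['img'],cv2.COLOR_RGB2HSV)
i=c['img'][...,::-1]; a=i[170:300,120:330]; cv2.imwrite('pics/dr.png',cv2.resize(a,None,fx=3.5,fy=3.5,interpolation=cv2.INTER_CUBIC))"
```

```text
t 24.2 tcp [0.4005 0.3362 0.3546] xax [-0.962 -0.272  0.002] zax [-0.002 -0.    -1.   ] F [ 0.03 -0.36  0.86] T [ 0.038 -0.111  0.026] w 0.0504 g 0.0
tool cm [-0.26 -0.09 16.86]
t 24.2 tcp [0.4005 0.3362 0.3546] xax [-0.962 -0.272  0.002] zax [-0.002 -0.    -1.   ] F [ 0.03 -0.36  0.86] T [ 0.038 -0.111  0.026] w 0.0504 g 0.0
bar angle 0.2752
[ 0.21  0.35 -1.17  1.75  0.34  1.27  0.81]
```

View pics/dr.png

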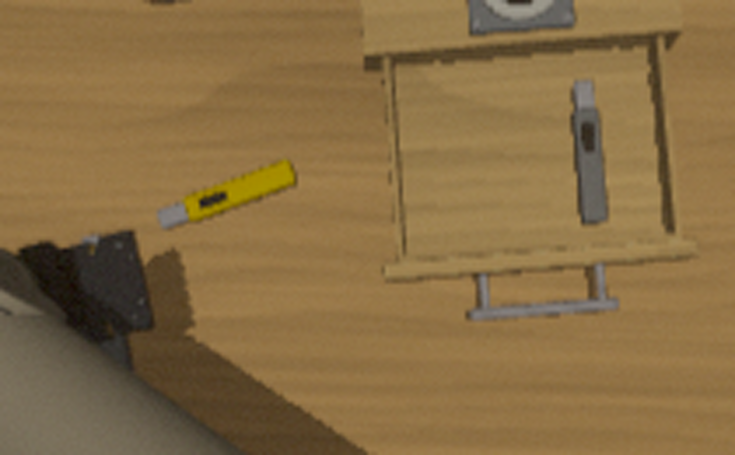

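The first knife lies in the drawer at crop (590,150), with space to its left. I'll descend on the second knife.

>>> move_arm:
  steps:
    - {"dx": -0.2,"dy": -0.1,"dz": 4,"spin": 0}
    - {"dx": 0,"dy": 0,"dz": 4,"spin": 0}
    - {"dx": 0,"dy": 0,"dz": 4,"spin": 0}
    - {"dx": 0,"dy": 0,"dz": 2,"spin": 0}
    - {"dx": 0,"dy": 0,"dz": 0.9,"spin": 0}
    - {"dx": 0,"dy": 0,"dz": 0,"spin": 0}

```text
time: 24.85
ee_pos: [0.4043, 0.3336, 0.2059]
eef_rot: [-0.133, 0.991, -0.001, -0.001]
ft_force: [-0.4, 0.2, -0.1]
width: 0.05
grip_force: 0.0
```

```bash
python3 -c "
from h import *
s,R=st(); go(s,R,(.403,.336,.186)); knives(imaging.camera('side'))"
```

```text
t 24.85 tcp [0.4043 0.3336 0.2059] xax [-0.965 -0.264  0.002] zax [-0.001 -0.001 -1.   ] F [-0.36  0.2  -0.07] T [ 0.151 -0.143  0.047] w 0.05 g 0.0
tool cm [0.06 0.27 1.99]
elong [357. 156.] mean [ 0.5266 -0.6582] mid [ 0.53   -0.6575] L,W 0.276 0.037 ang 0.197
elong [281. 206.] mean [ 0.573  -0.1201] mid [ 0.5759 -0.1198] L,W 0.118 0.036 ang 0.115
elong [308. 215.] mean [ 0.4585 -0.1264] mid [ 0.4588 -0.1289] L,W 0.158 0.044 ang -1.455
```

>>> move_arm:
  steps:
    - {"dx": 0,"dy": 0.25,"dz": 1,"spin": 0}
    - {"dx": 0,"dy": 0,"dz": 0.95,"spin": 0}
    - {"dx": 0,"dy": 0,"dz": 0,"spin": 0}

```text
time: 25.2
ee_pos: [0.403, 0.3368, 0.1863]
eef_rot: [-0.135, 0.991, -0.0, -0.0]
ft_force: [-0.1, -0.4, -0.2]
width: 0.05
grip_force: 0.0
```

>>> move_arm:
  steps:
    - {"dx": 0,"dy": 0,"dz": 0,"spin": 0}
    - {"dx": 0,"dy": 0,"dz": 0,"spin": 0}
    - {"dx": 0,"dy": 0,"dz": 0,"spin": 0}
    - {"dx": 0,"dy": 0,"dz": 0,"spin": 0}
    - {"dx": 0,"dy": 0,"dz": 0,"spin": 0}
    - {"dx": 0,"dy": 0,"dz": 0,"spin": 0}
  claw: 0
  squeeze: 30

```text
time: 25.8
ee_pos: [0.4033, 0.3371, 0.1874]
eef_rot: [-0.135, 0.991, -0.0, 0.0]
ft_force: [0.4, -1.1, 2.4]
width: 0.024
grip_force: 30.0
```

>>> move_arm:
  steps:
    - {"dx": 0,"dy": 0,"dz": -2,"spin": 0}
    - {"dx": 0,"dy": 0,"dz": -4,"spin": 0}
    - {"dx": 0,"dy": 0,"dz": -4,"spin": 0}
    - {"dx": 0,"dy": 0,"dz": -4,"spin": 0}
    - {"dx": 0,"dy": 0,"dz": 0,"spin": 0}

```text
time: 26.3
ee_pos: [0.4036, 0.3386, 0.3319]
eef_rot: [-0.135, 0.991, 0.002, 0.003]
ft_force: [-0.1, 0.7, -0.5]
width: 0.0235
grip_force: 30.0
```

```bash
python3 -c "
from h import *
s,R=st(); go(s,R,(.542,.010,.33)); kn()"
```

```text
t 26.3 tcp [0.4036 0.3386 0.3319] xax [-0.964 -0.267 -0.007] zax [ 0.006  0.004 -1.   ] F [-0.14  0.7  -0.55] T [ 0.143 -0.14  -0.023] w 0.0235 g 30.0
tool cm [ -4.55 -35.36   0.14]
t 26.3 tcp [0.4036 0.3386 0.3319] xax [-0.964 -0.267 -0.007] zax [ 0.006  0.004 -1.   ] F [-0.14  0.7  -0.55] T [ 0.143 -0.14  -0.023] w 0.0235 g 30.0
bar angle 0.2704
```

>>> move_arm:
  steps:
    - {"dx": -0.57,"dy": -4.42,"dz": 0,"spin": 0}
    - {"dx": -0.57,"dy": -4.42,"dz": 0,"spin": 0}
    - {"dx": -0.57,"dy": -4.42,"dz": 0,"spin": 0}
    - {"dx": -0.57,"dy": -4.42,"dz": 0,"spin": 0}
    - {"dx": -0.57,"dy": -4.42,"dz": 0,"spin": 0}
    - {"dx": -0.57,"dy": -4.42,"dz": 0,"spin": 0}
    - {"dx": -0.57,"dy": -4.42,"dz": 0,"spin": 0}
    - {"dx": -0.57,"dy": -4.42,"dz": 0,"spin": 0}
    - {"dx": 0,"dy": 0,"dz": 0,"spin": 0.09}
    - {"dx": 0,"dy": 0,"dz": 0,"spin": 0.08}
    - {"dx": 0,"dy": 0,"dz": 0,"spin": 0}

```text
time: 27.4
ee_pos: [0.5414, 0.0084, 0.3266]
eef_rot: [-0.049, 0.999, 0.0, -0.0]
ft_force: [0.1, 0.8, -0.8]
width: 0.0238
grip_force: 30.0
```

```bash
python3 -c "
from h import *
s,R=st(); go(s,R,(.542,.010,.214)); kn(); print(s['joint_positions'].round(2))"
```

```text
t 27.4 tcp [0.5414 0.0084 0.3266] xax [-0.995 -0.098  0.001] zax [-0.001  0.    -1.   ] F [ 0.13  0.82 -0.82] T [ 0.194 -0.107  0.016] w 0.0238 g 30.0
tool cm [-0.09  0.15 11.26]
t 27.4 tcp [0.5414 0.0084 0.3266] xax [-0.995 -0.098  0.001] zax [-0.001  0.    -1.   ] F [ 0.13  0.82 -0.82] T [ 0.194 -0.107  0.016] w 0.0238 g 30.0
bar angle 0.0986
[ 0.75  0.38 -1.02  1.74  0.34  1.21  1.31]
```

>>> move_arm:
  steps:
    - {"dx": 0,"dy": 0,"dz": 3,"spin": 0}
    - {"dx": 0,"dy": 0,"dz": 3,"spin": 0}
    - {"dx": 0,"dy": 0,"dz": 2,"spin": 0}
    - {"dx": 0,"dy": 0,"dz": 1.7,"spin": 0}
    - {"dx": 0,"dy": 0,"dz": 1,"spin": 0}
    - {"dx": 0,"dy": 0,"dz": 0.5,"spin": 0}
    - {"dx": 0,"dy": 0,"dz": 0,"spin": 0}

```text
time: 28.1
ee_pos: [0.5416, 0.0087, 0.2151]
eef_rot: [-0.05, 0.999, 0.0, -0.0]
ft_force: [0.8, 0.4, -0.9]
width: 0.0238
grip_force: 30.0
```

>>> move_arm:
  steps:
    - {"dx": 0,"dy": 0,"dz": 0,"spin": 0}
    - {"dx": 0,"dy": 0,"dz": 0,"spin": 0}
    - {"dx": 0,"dy": 0,"dz": 0,"spin": 0}
    - {"dx": 0,"dy": 0,"dz": 0,"spin": 0}
    - {"dx": 0,"dy": 0,"dz": -2,"spin": 0}
    - {"dx": 0,"dy": 0,"dz": -4,"spin": 0}
    - {"dx": 0,"dy": 0,"dz": -4,"spin": 0}
    - {"dx": 0,"dy": 0,"dz": -4,"spin": 0}
    - {"dx": 0,"dy": 0,"dz": 0,"spin": 0}
  claw: 5

```text
time: 29.0
ee_pos: [0.5427, 0.0094, 0.3605]
eef_rot: [-0.05, 0.999, -0.001, 0.004]
ft_force: [0.8, 0.3, -0.2]
width: 0.0499
grip_force: 0.0
```

```bash
python3 -c "
from h import *
s,R=st(); go(s,R,(.385,-.058,.35)); knives(imaging.camera('side'),z=.042)
c=imaging.camera('top'); print(grey(c,(230,225,310,280),.07,110))"
```

```text
t 29.0 tcp [0.5427 0.0094 0.3605] xax [-0.995 -0.1   -0.008] zax [ 0.008 -0.001 -1.   ] F [ 0.75  0.27 -0.24] T [ 0.165 -0.133 -0.05 ] w 0.0499 g 0.0
tool cm [16.38 -5.12  0.93]
elong [357. 156.] mean [ 0.5091 -0.6186] mid [ 0.5126 -0.6179] L,W 0.269 0.036 ang 0.196
elong [282. 206.] mean [ 0.5536 -0.0922] mid [ 0.5575 -0.0918] L,W 0.117 0.036 ang 0.103
elong [308. 215.] mean [ 0.4428 -0.1033] mid [ 0.4425 -0.1011] L,W 0.155 0.041 ang -1.446
[(2687.5, array([270., 251.]), 430.8, -37.3, 163.6, 204.1, 1.7)]
```

Both knives are placed. Next I'll close the fingers, go back into the slot between the handle bar and the drawer face, and push on the face.

>>> move_arm:
  steps:
    - {"dx": 3.7,"dy": -1.68,"dz": 0,"spin": 0}
    - {"dx": 3.7,"dy": -1.68,"dz": 0,"spin": 0}
    - {"dx": 3.8,"dy": -1.68,"dz": 0,"spin": 0}
    - {"dx": 0,"dy": 0,"dz": 0,"spin": 0}
    - {"dx": 0,"dy": 0,"dz": 0,"spin": 0}
    - {"dx": 0,"dy": 0,"dz": 0,"spin": 0}
  claw: 0

```text
time: 29.7
ee_pos: [0.4354, -0.0525, 0.3548]
eef_rot: [-0.05, 0.999, 0.0, -0.0]
ft_force: [0.4, -0.2, -0.0]
width: 0.01
grip_force: 0.0
```

```bash
python3 -c "
from h import *
s,R=st(); go(s,R,(.436,-.052,.242)); knives(imaging.camera('side'),z=.042)
c=imaging.camera('top'); cv2.imwrite('pics/in.png',cv2.resize(c['img'][160:280,210:340,::-1],None,fx=4.5,fy=4.5,interpolation=cv2.INTER_CUBIC))"
```

```text
t 29.7 tcp [ 0.4354 -0.0525  0.3548] xax [-0.995 -0.101  0.   ] zax [-0.     0.001 -1.   ] F [ 0.39 -0.18 -0.02] T [ 0.066 -0.119  0.03 ] w 0.01 g 0.0
tool cm [-0.07  0.03 11.28]
elong [356. 156.] mean [ 0.5142 -0.6168] mid [ 0.5195 -0.6157] L,W 0.278 0.037 ang 0.21
elong [282. 206.] mean [ 0.5539 -0.0925] mid [ 0.5558 -0.0923] L,W 0.117 0.036 ang 0.12
elong [307. 216.] mean [ 0.4412 -0.0944] mid [ 0.4417 -0.098 ] L,W 0.153 0.039 ang -1.444
elong [268. 220.] mean [0.5428 0.0104] mid [0.5451 0.0106] L,W 0.12 0.024 ang 0.116
```

View pics/in.png

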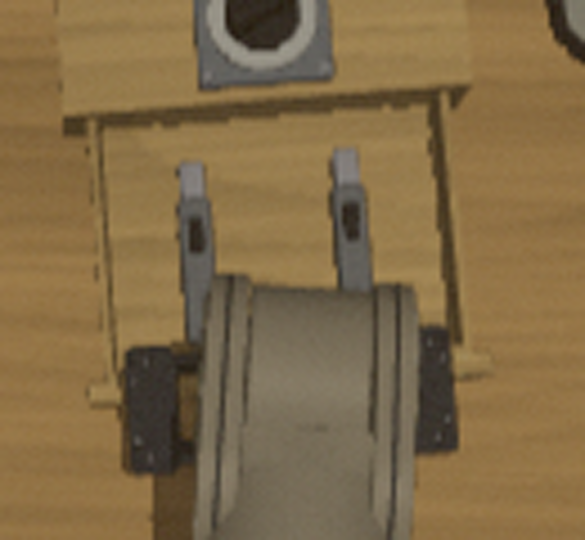

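Both knives lie flat in the drawer, side by side at crop (195,240) and (350,220). I'll lower into the slot.

>>> move_arm:
  steps:
    - {"dx": 0,"dy": 0,"dz": 3,"spin": 0}
    - {"dx": 0,"dy": 0,"dz": 2.5,"spin": 0}
    - {"dx": 0,"dy": 0,"dz": 0.5,"spin": 0}
    - {"dx": 0,"dy": 0,"dz": 0.5,"spin": 0}
    - {"dx": 0,"dy": 0,"dz": 0,"spin": 0}

```text
time: 30.3
ee_pos: [0.4355, -0.0524, 0.2905]
eef_rot: [-0.051, 0.999, 0.001, 0.0]
ft_force: [-0.4, 0.1, 0.4]
width: 0.0001
grip_force: 0.0
```

>>> move_arm:
  steps:
    - {"dx": 0,"dy": 0,"dz": 0.5,"spin": 0}
    - {"dx": 0,"dy": 0,"dz": 0.5,"spin": 0}
    - {"dx": 0,"dy": 0,"dz": 0.5,"spin": 0}
    - {"dx": 0,"dy": 0,"dz": 0.5,"spin": 0}
    - {"dx": 0,"dy": 0,"dz": 0,"spin": 0}

```text
time: 30.8
ee_pos: [0.4348, -0.0528, 0.2696]
eef_rot: [-0.05, 0.999, 0.0, -0.0]
ft_force: [-0.0, -0.5, -0.8]
width: 0.0006
grip_force: 0.0
```

>>> move_arm:
  steps:
    - {"dx": 0,"dy": 0,"dz": 0.5,"spin": 0}
    - {"dx": 0,"dy": 0,"dz": 0.5,"spin": 0}
    - {"dx": 0,"dy": 0,"dz": 0.5,"spin": 0}
    - {"dx": 0,"dy": 0,"dz": 0.5,"spin": 0}
    - {"dx": 0,"dy": 0,"dz": 0.6,"spin": 0}
    - {"dx": 0,"dy": 0,"dz": 0,"spin": 0}

```text
time: 31.4
ee_pos: [0.4348, -0.0527, 0.2434]
eef_rot: [-0.05, 0.999, 0.0, -0.001]
ft_force: [-0.4, 0.2, 0.0]
width: 0.0007
grip_force: 0.0
```

>>> move_arm:
  steps:
    - {"dx": -1,"dy": 0,"dz": 0,"spin": 0}
    - {"dx": -1.4,"dy": 0,"dz": 0,"spin": 0}
    - {"dx": -1.4,"dy": 0,"dz": 0,"spin": 0}
    - {"dx": -1.4,"dy": 0,"dz": 0,"spin": 0}
    - {"dx": -1.4,"dy": 0,"dz": 0,"spin": 0}
    - {"dx": -1.4,"dy": 0,"dz": 0,"spin": 0}
    - {"dx": -1.4,"dy": 0,"dz": 0,"spin": 0}
    - {"dx": -1.4,"dy": 0,"dz": 0,"spin": 0}
    - {"dx": -1.4,"dy": 0,"dz": 0,"spin": 0}
    - {"dx": -1.4,"dy": 0,"dz": 0,"spin": 0}
    - {"dx": -1.4,"dy": 0,"dz": 0,"spin": 0}
    - {"dx": 0,"dy": 0,"dz": 0,"spin": 0}

```text
time: 32.6
ee_pos: [0.5859, -0.0374, 0.2442]
eef_rot: [-0.05, 0.999, 0.0, 0.001]
ft_force: [0.3, -0.2, 0.2]
width: 0.0004
grip_force: 0.0
```

>>> move_arm:
  steps:
    - {"dx": -0.6,"dy": 0,"dz": 0,"spin": 0}
    - {"dx": -0.6,"dy": 0,"dz": 0,"spin": 0}
    - {"dx": -0.5,"dy": 0,"dz": 0,"spin": 0}
    - {"dx": -0.5,"dy": 0,"dz": 0,"spin": 0}
    - {"dx": 0,"dy": 0,"dz": 0,"spin": 0}

```text
time: 33.1
ee_pos: [0.6068, -0.0356, 0.2443]
eef_rot: [-0.05, 0.999, 0.0, 0.0]
ft_force: [-0.5, -0.1, -0.3]
width: 0.0002
grip_force: 0.0
```

```bash
python3 -c "
from h import *
s,R=st()"
```

```text
t 33.1 tcp [ 0.6068 -0.0356  0.2443] xax [-0.995 -0.1   -0.001] zax [ 0.001  0.    -1.   ] F [-0.46 -0.12 -0.3 ] T [ 0.118 -0.15  -0.061] w 0.0002 g 0.0
```

>>> move_arm:
  steps:
    - {"dx": -0.4,"dy": 0,"dz": 0,"spin": 0}
    - {"dx": -0.4,"dy": 0,"dz": 0,"spin": 0}
    - {"dx": 0,"dy": 0,"dz": 0,"spin": 0}

```text
time: 33.4
ee_pos: [0.6147, -0.0347, 0.2444]
eef_rot: [-0.05, 0.999, 0.0, 0.0]
ft_force: [-0.4, -0.1, -0.2]
width: 0.0007
grip_force: 0.0
```

>>> move_arm:
  steps:
    - {"dx": -0.3,"dy": 0,"dz": 0,"spin": 0}
    - {"dx": -0.2,"dy": 0,"dz": 0,"spin": 0}
    - {"dx": 0,"dy": 0,"dz": 0,"spin": 0}

```text
time: 33.7
ee_pos: [0.6177, -0.0343, 0.244]
eef_rot: [-0.05, 0.999, -0.001, -0.003]
ft_force: [-16.0, -1.6, 10.9]
width: 0.0004
grip_force: 8.4
```

```bash
python3 -c "
from h import *
s,R=st()
c=imaging.camera('side'); cv2.imwrite('pics/shut.png',cv2.resize(c['img'][140:240,190:310,::-1],None,fx=5,fy=5,interpolation=cv2.INTER_CUBIC))"
```

```text
t 33.7 tcp [ 0.6177 -0.0343  0.244 ] xax [-0.995 -0.1    0.007] zax [-0.006 -0.002 -1.   ] F [-15.97  -1.55  10.91] T [-0.193  3.337  0.069] w 0.0004 g 8.4
```

View pics/shut.png

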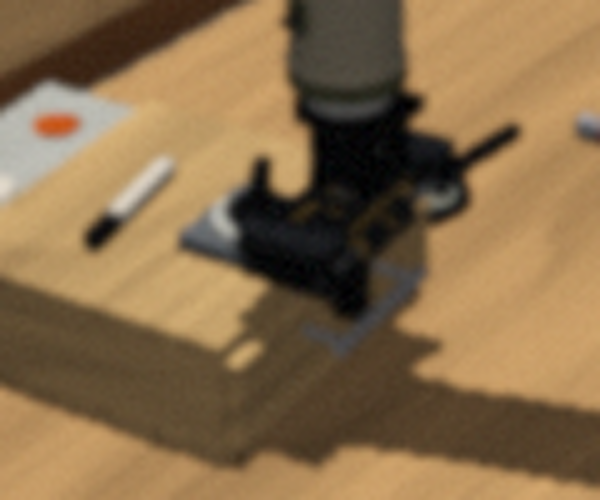

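The 16 N stop comes at x=0.618, which is where the shut face should be, and the picture shows the drawer flush. I'll retreat and verify.

>>> move_arm:
  steps:
    - {"dx": 0.6,"dy": 0,"dz": 0,"spin": 0}
    - {"dx": 0.5,"dy": 0,"dz": 0,"spin": 0}
    - {"dx": 0,"dy": 0,"dz": -1,"spin": 0}
    - {"dx": 0,"dy": 0,"dz": -3,"spin": 0}
    - {"dx": 0,"dy": 0,"dz": -5,"spin": 0}
    - {"dx": 0,"dy": 0,"dz": -5,"spin": 0}
    - {"dx": 0,"dy": 0,"dz": -2,"spin": 0}
    - {"dx": 3,"dy": -3,"dz": 0,"spin": 0}
    - {"dx": 3,"dy": -4,"dz": 0,"spin": 0}
    - {"dx": 3,"dy": -4,"dz": 0,"spin": 0}
    - {"dx": 0,"dy": -4,"dz": 0,"spin": 0}
    - {"dx": 0,"dy": 0,"dz": 0,"spin": 0}

```text
time: 34.95
ee_pos: [0.5325, -0.2005, 0.4046]
eef_rot: [-0.045, 0.999, -0.001, 0.0]
ft_force: [-0.3, -0.3, -0.8]
width: 0.0003
grip_force: 0.0
```

```bash
python3 -c "
from h import *
s,R=st(); a=-.93; 
c=imaging.camera('top'); i=c['img']
for o in grey(c,(245,185,295,208),.07,110): print('handle',*o)
d=cv2.absdiff(i,cv2.cvtColor(cv2.imread('pics/top0.png'),cv2.COLOR_BGR2RGB)).max(2)[135:210,215:320]; print('diff pixels in chest',(d>40).sum())
go(s,R,(.696,-.030,.40))
print(s['joint_positions'].round(2))
e=imaging.camera('side')['img']; cv2.imwrite('pics/shut2.png',np.hstack([cv2.resize(x,None,fx=5,fy=5,interpolation=cv2.INTER_CUBIC) for x in (i[145:210,235:300,::-1],e[150:215,215:280,::-1])]))"
```

```text
t 34.95 tcp [ 0.5325 -0.2005  0.4046] xax [-0.996 -0.09   0.   ] zax [ 0.    -0.003 -1.   ] F [-0.25 -0.33 -0.75] T [ 0.107 -0.112  0.009] w 0.0003 g 0.0
handle 182.0 [270. 198.] 605.0 -38.5 43.3 128.4 6.7
diff pixels in chest 311
tool cm [-17.83  15.51   0.42]
[ 1.07  0.35 -0.97  1.58  0.3   1.37  1.72]
```

View pics/shut2.png

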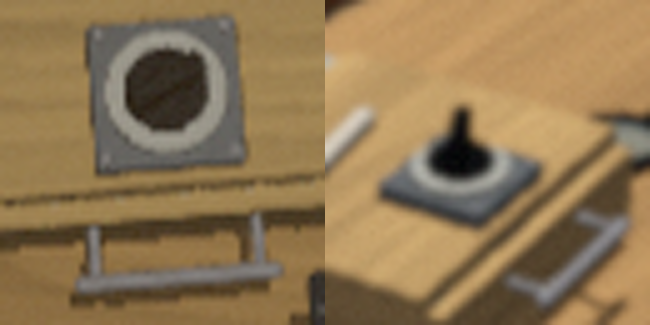

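The handle measures about 1 px (3 mm) further out than at the start, so I may have dragged it slightly on retreat. I'll press on the bar from the front to be sure.

>>> move_arm:
  steps:
    - {"dx": -1.1,"dy": 3.85,"dz": 0,"spin": 0}
    - {"dx": -1.1,"dy": 3.85,"dz": 0,"spin": 0}
    - {"dx": -1.1,"dy": 3.85,"dz": 0,"spin": 0}
    - {"dx": -1.1,"dy": 3.85,"dz": 0,"spin": 0}
    - {"dx": 0,"dy": 0,"dz": 5,"spin": 0}
    - {"dx": 0,"dy": 0,"dz": 5,"spin": 0}
    - {"dx": 0,"dy": 0,"dz": 4,"spin": 0}
    - {"dx": 0,"dy": 0,"dz": 2,"spin": 0}
    - {"dx": 0,"dy": 0,"dz": 0.7,"spin": 0}
    - {"dx": 0,"dy": 0,"dz": 0,"spin": 0}

```text
time: 36.05
ee_pos: [0.5621, -0.0347, 0.2374]
eef_rot: [-0.051, 0.999, 0.0, -0.0]
ft_force: [-1.1, -0.3, 0.7]
width: 0.0006
grip_force: 0.0
```

>>> move_arm:
  steps:
    - {"dx": -0.4,"dy": 0,"dz": 0,"spin": 0}
    - {"dx": -0.4,"dy": 0,"dz": 0,"spin": 0}
    - {"dx": 0,"dy": 0,"dz": 0,"spin": 0}

```text
time: 36.35
ee_pos: [0.571, -0.0351, 0.2384]
eef_rot: [-0.05, 0.999, -0.0, 0.001]
ft_force: [0.5, 0.8, -1.1]
width: 0.0005
grip_force: 0.0
```

>>> move_arm:
  steps:
    - {"dx": -0.3,"dy": 0,"dz": 0,"spin": 0}
    - {"dx": -0.2,"dy": 0,"dz": 0,"spin": 0}
    - {"dx": 0,"dy": 0,"dz": 0,"spin": 0}

```text
time: 36.65
ee_pos: [0.5753, -0.0347, 0.2374]
eef_rot: [-0.05, 0.999, 0.0, 0.0]
ft_force: [0.9, 0.5, -0.8]
width: 0.0006
grip_force: 0.0
```

>>> move_arm:
  steps:
    - {"dx": -0.2,"dy": 0,"dz": 0,"spin": 0}
    - {"dx": -0.2,"dy": 0,"dz": 0,"spin": 0}
    - {"dx": 0,"dy": 0,"dz": 0,"spin": 0}

```text
time: 36.95
ee_pos: [0.5774, -0.0343, 0.2368]
eef_rot: [-0.05, 0.999, -0.001, -0.003]
ft_force: [-14.8, -2.1, 10.9]
width: 0.0005
grip_force: 7.8
```

>>> move_arm:
  steps:
    - {"dx": -0.2,"dy": 0,"dz": 0,"spin": 0}
    - {"dx": 0,"dy": 0,"dz": 0,"spin": 0}

```text
time: 37.15
ee_pos: [0.5783, -0.0342, 0.2364]
eef_rot: [-0.05, 0.999, -0.001, -0.005]
ft_force: [-23.5, -2.2, 17.2]
width: 0.0003
grip_force: 12.2
```

That is a hard stop, so the drawer is shut. I'll retreat and go to the knob.

>>> move_arm:
  steps:
    - {"dx": 1.5,"dy": 0,"dz": 0,"spin": 0}
    - {"dx": 1,"dy": 0,"dz": 0,"spin": 0}
    - {"dx": 0,"dy": 0,"dz": -4,"spin": 0}
    - {"dx": 0,"dy": 0,"dz": -5,"spin": 0}
    - {"dx": 0,"dy": 0,"dz": -5,"spin": 0}
    - {"dx": 0,"dy": 0,"dz": -2.5,"spin": 0}
    - {"dx": 0,"dy": 0,"dz": 0,"spin": 0.14}
    - {"dx": 0,"dy": 0,"dz": 0,"spin": 0.14}
    - {"dx": 0,"dy": 0,"dz": 0,"spin": 0.14}
    - {"dx": 0,"dy": 0,"dz": 0,"spin": 0.14}
    - {"dx": 0,"dy": 0,"dz": 0,"spin": 0.14}
    - {"dx": 0,"dy": 0,"dz": 0,"spin": 0.14}
  claw: 5

```text
time: 38.35
ee_pos: [0.556, -0.0366, 0.4023]
eef_rot: [0.364, 0.931, -0.0, 0.0]
ft_force: [-0.1, 0.4, -0.5]
width: 0.05
grip_force: 0.0
```

>>> move_arm:
  steps:
    - {"dx": 0,"dy": 0,"dz": 0,"spin": 0.14}
    - {"dx": 0,"dy": 0,"dz": 0,"spin": 0.14}
    - {"dx": 0,"dy": 0,"dz": 0,"spin": 0}

```text
time: 38.65
ee_pos: [0.556, -0.0365, 0.4024]
eef_rot: [0.489, 0.872, -0.0, 0.0]
ft_force: [-0.3, 0.4, -0.1]
width: 0.05
grip_force: 0.0
```

```bash
python3 -c "
from h import *
kn(); s,R=st(); go(s,R,(.6957,-.030,.318)); print(s['joint_positions'].round(2))"
```

```text
t 38.65 tcp [ 0.556  -0.0365  0.4024] xax [-0.522  0.853 -0.001] zax [ 0.001 -0.    -1.   ] F [-0.34  0.39 -0.09] T [ 0.048 -0.175  0.027] w 0.05 g 0.0
bar angle -1.0219
t 38.65 tcp [ 0.556  -0.0365  0.4024] xax [-0.522  0.853 -0.001] zax [ 0.001 -0.    -1.   ] F [-0.34  0.39 -0.09] T [ 0.048 -0.175  0.027] w 0.05 g 0.0
tool cm [-6.73 12.25  8.45]
[ 0.7   0.29 -0.85  1.61  0.22  1.34  0.37]
```

>>> move_arm:
  steps:
    - {"dx": -2.24,"dy": 4.08,"dz": 0,"spin": 0}
    - {"dx": -2.24,"dy": 4.08,"dz": 0,"spin": 0}
    - {"dx": -2.25,"dy": 4.08,"dz": 0,"spin": 0}
    - {"dx": 0,"dy": 0,"dz": 2.5,"spin": 0}
    - {"dx": 0,"dy": 0,"dz": 2.5,"spin": 0}
    - {"dx": 0,"dy": 0,"dz": 1.5,"spin": 0}
    - {"dx": 0,"dy": 0,"dz": 1,"spin": 0}
    - {"dx": 0,"dy": 0,"dz": 0.5,"spin": 0}
    - {"dx": 0,"dy": 0,"dz": 0.3,"spin": 0}
    - {"dx": 0,"dy": 0,"dz": 0,"spin": 0}

```text
time: 39.65
ee_pos: [0.6956, -0.03, 0.3199]
eef_rot: [0.488, 0.873, 0.0, 0.0]
ft_force: [0.3, 0.3, 0.4]
width: 0.0498
grip_force: 0.0
```

>>> move_arm:
  steps:
    - {"dx": 0,"dy": 0,"dz": 0,"spin": 0}
    - {"dx": 0,"dy": 0,"dz": 0,"spin": 0}
    - {"dx": 0,"dy": 0,"dz": 0,"spin": 0}
    - {"dx": 0,"dy": 0,"dz": 0,"spin": 0}
    - {"dx": 0,"dy": 0,"dz": 0,"spin": 0}
    - {"dx": 0,"dy": 0,"dz": 0,"spin": 0}
  claw: 0
  squeeze: 25

```text
time: 40.25
ee_pos: [0.696, -0.0295, 0.3194]
eef_rot: [0.488, 0.873, 0.001, 0.001]
ft_force: [5.5, 2.1, 0.8]
width: 0.0142
grip_force: 25.0
```

```bash
python3 -c "
from h import *
kn()"
```

```text
t 40.25 tcp [ 0.696  -0.0295  0.3194] xax [-0.524  0.852 -0.   ] zax [ 0.002  0.001 -1.   ] F [5.55 2.12 0.83] T [ 5.180e-01 -1.057e+00 -1.000e-03] w 0.0142 g 25.0
bar angle -1.0195
```

The knob is gripped. I'll turn anticlockwise to the stop.

>>> move_arm:
  steps:
    - {"dx": 0,"dy": 0,"dz": 0,"spin": -0.1}
    - {"dx": 0,"dy": 0,"dz": 0,"spin": -0.1}
    - {"dx": 0,"dy": 0,"dz": 0,"spin": -0.1}
    - {"dx": 0,"dy": 0,"dz": 0,"spin": -0.1}
    - {"dx": 0,"dy": 0,"dz": 0,"spin": -0.1}
    - {"dx": 0,"dy": 0,"dz": 0,"spin": -0.1}
    - {"dx": 0,"dy": 0,"dz": 0,"spin": -0.1}
    - {"dx": 0,"dy": 0,"dz": 0,"spin": -0.1}
    - {"dx": 0,"dy": 0,"dz": 0,"spin": -0.1}
    - {"dx": 0,"dy": 0,"dz": 0,"spin": -0.1}
    - {"dx": 0,"dy": 0,"dz": 0,"spin": 0}

```text
time: 41.35
ee_pos: [0.6956, -0.0308, 0.3194]
eef_rot: [0.01, 1.0, -0.001, -0.0]
ft_force: [-1.7, -3.1, 2.4]
width: 0.0138
grip_force: 25.0
```

```bash
python3 -c "
from h import *
kt(2)"
```

```text
t 41.45 tcp [ 0.6956 -0.0308  0.3194] xax [-1.     0.024  0.   ] zax [-0.    -0.001 -1.   ] F [-1.38 -5.02  3.24] T [-1.054  0.479  0.041] w 0.0136 g 25.0
bar angle -0.0237
Tz mean 0.036 [0.054 0.012 0.041]
```

>>> move_arm:
  steps:
    - {"dx": 0,"dy": 0,"dz": 0,"spin": -0.04}
    - {"dx": 0,"dy": 0,"dz": 0,"spin": -0.04}
    - {"dx": 0,"dy": 0,"dz": 0,"spin": 0}

```text
time: 41.75
ee_pos: [0.6956, -0.0309, 0.3194]
eef_rot: [-0.029, 1.0, -0.001, -0.0]
ft_force: [-2.4, -5.7, 3.3]
width: 0.0139
grip_force: 25.0
```

```bash
python3 -c "
from h import *
kt(2)"
```

```text
t 41.85 tcp [ 0.6956 -0.0309  0.3194] xax [-0.998 -0.056  0.   ] zax [-0.    -0.002 -1.   ] F [-2.48 -5.17  3.44] T [-1.164  0.416  0.023] w 0.0144 g 25.0
bar angle 0.0563
Tz mean 0.026 [0.053 0.001 0.023]
```

>>> move_arm:
  steps:
    - {"dx": 0,"dy": 0,"dz": 0,"spin": -0.03}
    - {"dx": 0,"dy": 0,"dz": 0,"spin": -0.03}
    - {"dx": 0,"dy": 0,"dz": 0,"spin": 0}

```text
time: 42.15
ee_pos: [0.6956, -0.031, 0.3194]
eef_rot: [-0.058, 0.998, -0.001, -0.0]
ft_force: [-2.2, -5.1, 3.8]
width: 0.0137
grip_force: 25.0
```

```bash
python3 -c "
from h import *
kt(2)"
```

```text
t 42.25 tcp [ 0.6956 -0.031   0.3194] xax [-0.993 -0.115  0.   ] zax [-0.    -0.002 -1.   ] F [-1.7  -4.95  2.62] T [-1.089  0.389 -0.329] w 0.0137 g 25.0
bar angle 0.1157
Tz mean -0.311 [-0.295 -0.31  -0.329]
```

>>> move_arm:
  steps:
    - {"dx": 0,"dy": 0,"dz": 0,"spin": -0.03}
    - {"dx": 0,"dy": 0,"dz": 0,"spin": 0}

```text
time: 42.45
ee_pos: [0.6956, -0.031, 0.3194]
eef_rot: [-0.073, 0.997, -0.001, -0.0]
ft_force: [-3.0, -4.6, 2.9]
width: 0.0139
grip_force: 25.0
```

```bash
python3 -c "
from h import *
kt(2)"
```

```text
t 42.55 tcp [ 0.6956 -0.031   0.3194] xax [-0.989 -0.145  0.001] zax [-0.    -0.002 -1.   ] F [-2.82 -4.29  2.91] T [-1.082  0.486 -0.555] w 0.0142 g 25.0
bar angle 0.1455
Tz mean -0.52 [-0.532 -0.473 -0.555]
```

The stop is felt: torque reaches -0.5 at bar angle about 0.11, which is the chest's axis. I'll release and rise.

>>> move_arm:
  steps:
    - {"dx": 0,"dy": 0,"dz": 0,"spin": 0}
    - {"dx": 0,"dy": 0,"dz": 0,"spin": 0}
    - {"dx": 0,"dy": 0,"dz": 0,"spin": 0}
    - {"dx": 0,"dy": 0,"dz": -2,"spin": 0}
    - {"dx": 0,"dy": 0,"dz": -4,"spin": 0}
    - {"dx": 0,"dy": 0,"dz": -4,"spin": 0}
    - {"dx": 4,"dy": -2,"dz": 0,"spin": 0}
    - {"dx": 4,"dy": -3,"dz": 0,"spin": 0}
    - {"dx": 4,"dy": -4,"dz": 0,"spin": 0}
    - {"dx": 4,"dy": -4,"dz": 0,"spin": 0}
    - {"dx": 0,"dy": -4,"dz": 0,"spin": 0}
    - {"dx": 0,"dy": 0,"dz": 0,"spin": 0}
  claw: 5

```text
time: 43.75
ee_pos: [0.5694, -0.2184, 0.4185]
eef_rot: [-0.07, 0.998, -0.001, -0.0]
ft_force: [-0.2, -0.2, -0.6]
width: 0.05
grip_force: 0.0
```

```bash
python3 -c "
from h import *
s,R=st()
c=imaging.camera('top'); i=c['img']
for o in grey(c,(245,185,295,208),.07,110): print('handle',*o)
knives(c)
e=imaging.camera('side')['img']; cv2.imwrite('pics/end.png',np.hstack([cv2.resize(x,None,fx=5,fy=5,interpolation=cv2.INTER_CUBIC) for x in (i[145:210,235:300,::-1],e[150:215,215:280,::-1])]))"
```

```text
t 43.75 tcp [ 0.5694 -0.2184  0.4185] xax [-0.99  -0.139  0.001] zax [-0.001 -0.002 -1.   ] F [-0.18 -0.17 -0.59] T [ 0.077 -0.084  0.022] w 0.05 g 0.0
handle 183.5 [270. 197.] 608.6 -38.6 44.2 128.3 6.1
elong [265. 128.] mean [ 0.8339 -0.0157] mid [ 0.8336 -0.0143] L,W 0.105 0.017 ang -1.329
elong [270. 197.] mean [ 0.6055 -0.0395] mid [ 0.6054 -0.0392] L,W 0.147 0.039 ang -1.471
```

View pics/end.png

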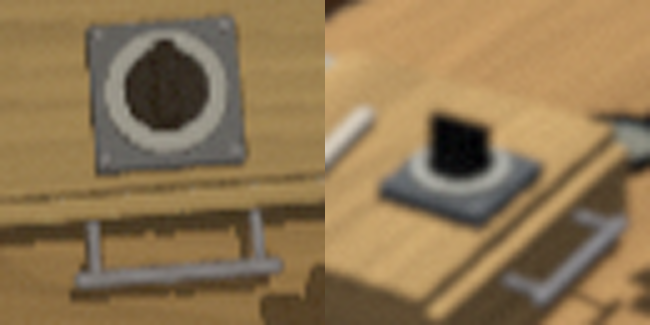

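The handle is back at 608 mm, as at the start, and the knob bar lies along the chest's x. No grey knives remain on the table and the arm is clear, so I'm handing in.

```bash
python3 -c "
from bench import job
print(job.close_job())"
```

```text
the job is handed in; nothing more can be done
None
```

The job is handed in, with no verdict returned: both grey knives are in the drawer, the drawer is shut, the knob is back at its anticlockwise stop, and the flask, magnifier and marker were never touched.

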